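# Raise the pop-up stops and set the tile on its sloped rest

## Robot

A 7-joint arm with a two-finger parallel gripper is mounted at the origin on the work surface. World frame = base frame: x ahead of the robot, y to its left, z up, the work surface at z = 0. Lengths are in mm, angles in rad, forces in N, time in s.
With the tool pointing down it reaches from about 400 to 875 mm from the base axis. Payload 4.4 kg.
Tool frame: the origin (TCP) lies at the very end of the fingers, on their centre line; the grasp point (between the pads) lies 19 mm behind it (ctrl.grasp_offset is the distance from the TCP to the grasp point, in mm); z points along the fingers, y is the line along which they close (so a half turn about z gives the same grasp; the last joint's range is limited). The gripper opens to 85 mm and grips with 20 to 120 N. Pads are 22 mm wide; open, the fingers measure 114 mm over their backs; the gripper's body (76 mm by 85 mm) begins 54 mm behind the grasp point. The pads swing forward as they close: fully open they stand 13 mm farther back than shut.
Start: joints at [-0.066, 0.628, 0.038, 1.517, -0.027, 0.996, -0.02], TCP at [650.014, 0.027, 231.313] pointing down, gripper open.
Joint ranges: [-3.06, 3.06], [-0.37, 2.12], [-1.25, 1.32], [0.18, 2.47], [-1.1, 4.24], [0.23, 1.98], [-2.94, 2.94]. Speed limits (rad/s): [2.57, 2.57, 3.14, 3.14, 3.14, 3.14, 3.14].

## Interface

Orientations are given as [roll, pitch, yaw] about the fixed x, y, z axes, in that order (R = Rz(yaw) Ry(pitch) Rx(roll)).
In Python, from cell import status, cams, ctrl gives the robot as it stands.
- The arm moves only by the tool move_arm, never from a script. Its argument "plan" is a list of rows, each a list of 3 entries, a list of its own where there are three numbers: the shift along the world's x, y, z in mm, then the turn, a rotation vector about the world's x, y, z in degrees, then the opening, from 0 (shut) to 1 (fully open). In form: [[[x, y, z], [wx, wy, wz], gripper], ...]. A call has 1 to 10 rows; each row shifts and turns the commanded pose from where the row before left it; what a row does not reach is not made up. A row lasts 1/8 s, in which the tool goes at most 62.5 mm and 10.7 degrees, less where a joint would pass 70% of its speed; a pose out of reach is approached as far as the arm can. A call with a gripper value outside its range is refused whole. The fingers move at their own pace and stop on an object; the grip force is fixed at half the most. Time passes only in rows, so rows that do not move let the fingers close. It gives the time, the measured TCP pose, the force, the opening and the grip force at its end, in the units of the state.
- status.read_state(): the state, without advancing time (a new reading comes with each control period).
- cams.get_image(name): name is "scene" or "side" or "wrist"; returns the picture (480x640x3 uint8, blue, green, red); there is no depth.
- cams.camera_params(name): a dict with "K" (3x3 intrinsics, pixels), "pose" (4x4, takes a point from camera to world coordinates); the wrist camera has in their place "tool_from_camera" (4x4, takes a point from camera to tool coordinates, whose origin is the TCP and whose axes are the flange's). Camera axes: x right, y down, z forward; pixel columns grow to the right and rows downward; lengths in mm; the calibration is good to about 2 mm. A picture is of the moment at which its call begins: read the wrist's pose just before it. camera_params takes no time and is no camera call.
- ctrl.finish_job(): hands the job in; it is judged then, once.
The state is a dict: "clock": time; "qpos": joint angles; "qd": joint speeds; "tau": joint torques, N m; "eef_pos": TCP position; "tool_rot": TCP orientation; "force": force on the tool from outside, world axes, zero at the start; "torque": the same for the moment, N m; "width": finger opening in mm; "gripper_force": force on a finger pad.
Only numpy, scipy, OpenCV 4.12 (cv2) and the standard library are available. Lean on these libraries where they do the work, as an engineer would, in place of code of your own. Each camera call takes 0.05 s, during which the arm holds its last target. There are 200 camera calls.

## Task

Set the white tile gently on the sloped metal rest so that it lies flat, centred, with one long edge squarely against both pop-up stops. One of the push-push stops has been left down: press it so that it springs up, and make sure both have ended up raised before the tile goes on; take the pry bar off the tile and lay it flat on the worktop, and leave the jar, float and other things where they are.

Things in the scene. Friction and masses are not known exactly. Their poses are not given: they have to be found in the camera images.
- rest (a point): Sloped metal tile rest, fixed, its low edge towards the robot. The plate is smooth, 110 mm up the slope, 180 mm wide, tilted 25 degrees; the whole rest is about 130 mm deep, 180 mm wide and 87 mm high. This point is the middle of the plate's low edge on its upper face, 40 mm above the worktop; x points up the slope, y along the low edge, z square off the plate.
- stop_a_top (a point): Top centre of stop A, one of two identical steel push-push stop blocks just beyond the plate's low edge, 42 mm either side of the middle (which is on which side varies). The block is 30 mm long down the slope (centred 16.5 mm beyond the low edge; its near face is 1.5 mm from the edge) and 24 mm along the edge, and slides square to the plate. Down, its top is level with the plate (1 mm below it); raised, it stands 11.5 mm above the plate.
- stop_a (a joint): Height of stop A in m along the plate's normal: about 0.0015 = latched down, 0.014 = raised, -0.007 = pressed right home. Pushing it square to the plate right home (about 3 N to move it; it then meets a solid end) and letting go swaps it: a latched stop springs up, a raised one stays down. A push that stops less than 8 mm below the latched height may not swap it. Stop A is down at the start.
- stop_b_top (a point): Top centre of stop B, same as stop A, on the other side.
- stop_b (a joint): Height of stop B, same meaning as stop A. Stop B is raised at the start.
- tile_center (a point): Centre of the white ceramic tile, 50 mm wide (x), 120 mm long (y), 10 mm thick (z), 140 g, lying flat on the worktop at the start.
- prybar_center (a point): Middle of the chrome pry bar's flat shank, 18 mm wide (x) and 9 mm thick (z); the bar is 180 mm long (along y, ends 92 mm to -y and 87 mm to +y), about 240 g; its +y end is bent up, 21 mm high. At first it lies on the tile, roughly along it.
- jar_center (a point): Centre of the glass jar of spacers with a steel lid, 68 mm diameter, 76 mm high. Leave alone.
- float_center (a point): Point 30 mm above the worktop at the middle of the grey float: blade 70 mm (x) by 150 mm (y) flat on the worktop, handle along y on top to 61 mm high. Leave alone.
- tape_center (a point): Centre of the black tape measure, 62 mm (x) by 36 mm (y) by 60 mm high. Leave alone.
- tub_center (a point): Centre of the white tub, 80 mm diameter, 85 mm high. Leave alone.
- offcut_center (a point): Centre of the plywood offcut, 45 mm (x) by 90 mm (y) by 18 mm high. Leave alone.
- driver_grip (a point): Point on the handle of a screwdriver about 200 mm long lying along its x, its blade to +x, under 35 mm high. Leave alone.
There are look-alikes about, which are no part of the job. There is more than one size of the part that bears tile_center; the job needs the middle-sized.

How it is judged (in metres and radians):
On the way, in this order (a step that is already met when the one before it is completed fails the run):
1. both stops are raised while the tile is not yet on the rest (value of joint each of stop_a, stop_b above 0.011 m and distance between tile_center and rest above 0.09 m), for 0.2 s.
2. the tile lies on the rest against both stops (x of tile_center in the frame of rest between 0.019 and 0.029 m and z of tile_center in the frame of rest between 0.001 and 0.009 m and y of tile_center in the frame of rest between -0.025 and 0.025 m), for 0.2 s.
At the end, for the whole second after the job is handed in: Both stops raised (above 11 mm of 14); the tile flat on the rest within 5 degrees, its long edge against both stops (centre within 5 mm of 24 mm up the slope), square within 5 degrees and within 25 mm of the middle; the pry bar lying flat on the worktop; tile and bar at rest (all of step 2 and value of joint each of stop_a, stop_b above 0.011 m and angle between the y axis of tile_center and the y axis of rest, either way round below 0.08 rad and angle between the z axis of tile_center and the z axis of rest, either way round below 0.08 rad and linear speed of each of tile, prybar below 0.02 m/s and height (world z) of prybar_center below 0.012 m); the robot touches nothing.
It fails at once if the tile is banged down on the rest (over 40 N) (contact force between tile and stand above 40 N).
It fails at once if a bystander is pushed more than 25 mm or tipped over (distance of any of jar_center, float_center, tape_center, tub_center, offcut_center, driver_grip from where it was at the start of the episode above 0.025 m).
It also fails if it takes over 72 s, if anything falls off the work surface, if the arm or the gripper's body presses on something with over 40 N, if the wrist force passes 120 N, or if a joint passes its speed limit or range.

## Working session

There is one attempt and no reset: what is moved stays moved. The work goes in short steps, Python scripts to look and compute and a tool call to move; the robot and the scene stay as the last step left them, time stands still between calls to the robot, and variables do not carry over. Pictures are saved under pics/ and viewed, at most 10 in all, crops included, and the job is handed in when it is done.

Besides the shell and the picture viewer there is one more tool, called after "Request:" by a JSON object that holds its "fn" and its "kwargs", one argument or row to a line. move_arm: Moves the arm, as the interface text tells. Its arguments: {"type":"object","properties":{"plan":{"type":"array","items":{"type":"array"}}},"required":["plan"]}

```bash
mkdir -p pics; cat > h.py <<'E'
import numpy as np, cv2
from cell import status, cams, ctrl
def ray(cam,u,v):
    p=cams.camera_params(cam); K=np.array(p["K"])
    if cam=="wrist":
        from scipy.spatial.transform import Rotation as R
        s=status.read_state(); T=np.eye(4); T[:3,:3]=R.from_euler('xyz',s["tool_rot"]).as_matrix(); T[:3,3]=s["eef_pos"]
        P=T@np.array(p["tool_from_camera"])
    else: P=np.array(p["pose"])
    d=P[:3,:3]@np.linalg.solve(K,[u,v,1.]); return P[:3,3],d
def onz(cam,u,v,z):
    o,d=ray(cam,u,v); return o+d*(z-o[2])/d[2]
def proj(cam,X):
    p=cams.camera_params(cam); P=np.linalg.inv(np.array(p["pose"])); c=P[:3,:3]@np.array(X)+P[:3,3]; q=np.array(p["K"])@c; return q[:2]/q[2]
E
python3 - <<'E'
from h import *
for n in ["scene","side","wrist"]:
    cv2.imwrite(f"pics/{n}0.png",cams.get_image(n))
    p=cams.camera_params(n); print(n,{k:np.round(v,3).tolist() for k,v in p.items()})
print(status.read_state())
E
```

```text
scene {'K': [[483.635, 0.0, 324.756], [0.0, 483.635, 234.67], [0.0, 0.0, 1.0]], 'pose': [[-0.535, 0.478, -0.697, 1229.995], [0.845, 0.312, -0.434, 425.208], [0.009, -0.821, -0.571, 623.465], [0.0, 0.0, 0.0, 1.0]]}
side {'K': [[449.352, 0.0, 320.458], [0.0, 449.352, 239.421], [0.0, 0.0, 1.0]], 'pose': [[0.813, -0.297, 0.501, 81.743], [-0.582, -0.426, 0.692, -622.857], [0.008, -0.855, -0.519, 535.359], [0.0, 0.0, 0.0, 1.0]]}
wrist {'K': [[384.611, 0.0, 323.338], [0.0, 384.611, 238.006], [0.0, 0.0, 1.0]], 'tool_from_camera': [[0.0, -0.949, -0.317, 80.999], [1.0, 0.0, -0.0, -0.026], [0.001, -0.317, 0.949, -142.553], [0.0, 0.0, 0.0, 1.0]]}
{'clock': 0.15, 'qpos': array([-0.06580452,  0.62916724,  0.03845423,  1.51812979, -0.02701639,
        0.99632306, -0.01996833]), 'qd': array([ 3.34889996e-04, -1.91466476e-03,  2.07071668e-03, -1.75015166e-03,
       -2.64681377e-04, -4.07564842e-04, -3.17584816e-05]), 'tau': array([ 2.19518879e-03, -5.63800478e+01,  1.22790758e+00, -1.93650573e+01,
        1.11919764e-02,  7.40401709e-03, -1.44664841e-05]), 'eef_pos': array([6.49517705e+02, 3.68740507e-02, 2.30581412e+02]), 'tool_rot': array([-3.14008300e+00, -9.64652600e-07,  1.57081908e+00]), 'force': array([ 0.81190006, -0.24665241,  0.11014232]), 'torque': array([ 0.02627513,  0.00240391, -0.04786539]), 'gripper_force': 0.0, 'width': 85.42425435311237}
```

View pics/scene0.png

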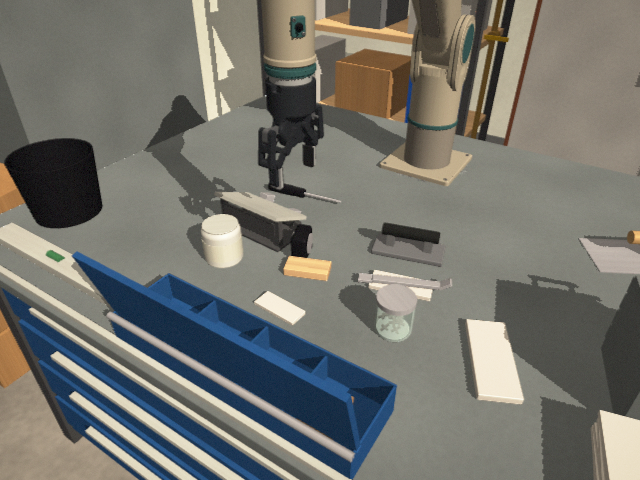

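View pics/side0.png

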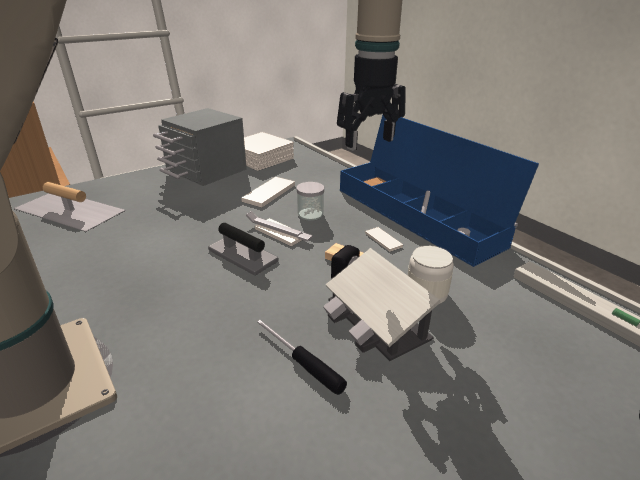

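Candidates for the tile, in scene pixels: small (280,307), one under the pry bar (400,285), large (493,360). The one under the bar is the middle-sized and carries the bar, so it fits. I'll confirm it in one enlarged montage (tile and rest, both views).

```bash
python3 - <<'E'
from h import *
sc=cv2.imread("pics/scene0.png"); sd=cv2.imread("pics/side0.png")
def c(i,x,y,w=100,h=75): return cv2.resize(i[y:y+h,x:x+w],(400,300),interpolation=cv2.INTER_CUBIC)
m=np.vstack([np.hstack([c(sc,350,255),c(sd,235,195)]),np.hstack([c(sc,212,180),c(sd,320,240,132,99)])])
cv2.imwrite("pics/m0.png",m)
for a in [(260,300),(275,293),(304,313),(290,322)]: print('small',onz("scene",*a,10)[:2].round())
for a in [(468,321),(503,322),(522,398),(478,398)]: print('large',onz("scene",*a,10)[:2].round())
E
```

```text
small [727. -29.]
small [696. -17.]
small [711.  59.]
small [743.  51.]
large [569. 315.]
large [538. 368.]
large [683. 437.]
large [719. 381.]
```

View pics/m0.png

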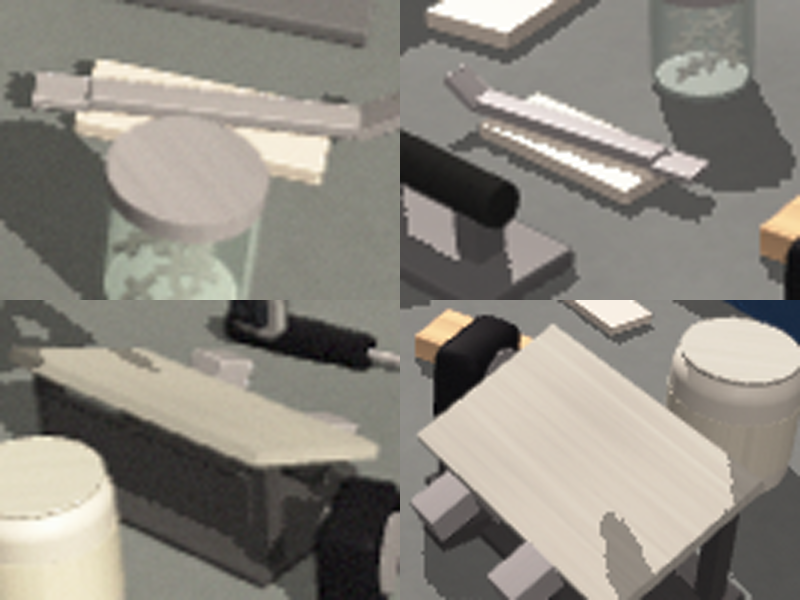

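The top row shows the bar lying across the mid-sized tile. That is the target: the others measure about 34x77 and 60x164 mm. The bar's bent end is at scene right and side left. The bottom row shows the rest with its low edge and both stops at side px (335,305) and (360,328).

```bash
python3 - <<'E'
from h import *
print('rest')
for n,a,z in [("lowL",(326,286),40),("highL",(371.5,248.5),86.5),("highR",(438,302),86.5),("lowR",(398,340),40)]: print(n,onz("side",*a,z).round())
f=lambda x,y:(235+x/4,195+y/4)
g=lambda x,y:(350+x/4,255+y/4)
print('tile side'); 
for a in [(80,124),(133,94),(228,192),(262,180)]: print(onz("side",*f(*a),10)[:2].round())
print('tile scene')
for a in [(95,60),(77,120),(320,173),(330,137)]: print(onz("scene",*g(*a),10)[:2].round())
print('bar side z19')
for a in [(90,95),(78,105),(300,160),(290,178),(260,158),(250,163)]: print(onz("side",*f(*a),19)[:2].round())
print('bar scene z19')
for a in [(35,87),(92,90),(358,118)]: print(onz("scene",*g(*a),19)[:2].round())
print('jar scene lid',onz("scene",397,295,76)[:2].round(), 'jar side lid',onz("side",310.5,188,76)[:2].round())
print('tape side',onz("side",345,252,60)[:2].round(),'tub',onz("side",432,259,85)[:2].round())
E
```

```text
rest
lowL [ 473. -100.   40.]
highL [ 574. -105.   86.]
highR [ 556. -284.   86.]
lowR [ 483. -276.   40.]
tile side
[497. 216.]
[541. 230.]
[528. 101.]
[550. 101.]
tile scene
[533. 108.]
[579. 122.]
[550. 235.]
[524. 230.]
bar side z19
[512. 229.]
[500. 222.]
[572.  95.]
[556.  82.]
[555. 109.]
[547. 108.]
bar scene z19
[578.  98.]
[565. 122.]
[514. 239.]
jar scene lid [646. 206.] jar side lid [645. 199.]
tape side [552. -55.] tub [ 642. -193.]
```

Rest high edge measures 180 mm, which checks out: rest ≈ (466,-185,40), yaw ≈ -0.1. The tile is at about (540,168). Next is a wrist-camera look over the rest.

Request:
{"fn": "move_arm", "kwargs": {
  "plan": [
    [[-40, -40, 0], [0, 0, 0], 0],
    [[-50, -50, 0], [0, 0, 0], 0],
    [[-50, -50, 0], [0, 0, 0], 0],
    [[0, 0, 0], [0, 0, 0], 0],
    [[0, 0, 0], [0, 0, 0], 0]
  ]
}}

```text
clock: 0.78
eef_pos: [522.2, -128.0, 231.5]
tool_rot: [3.141, -0.001, 1.571]
force: [-0.2, 0.2, -0.1]
width: 0.0
gripper_force: 0.0
```

```bash
python3 - <<'E'
from h import *
s=status.read_state(); print(s["eef_pos"].round(1),s["tool_rot"].round(3))
cv2.imwrite("pics/w1.png",cams.get_image("wrist"))
E
```

```text
[ 522.2 -128.   231.5] [ 3.141e+00 -1.000e-03  1.571e+00]
```

View pics/w1.png

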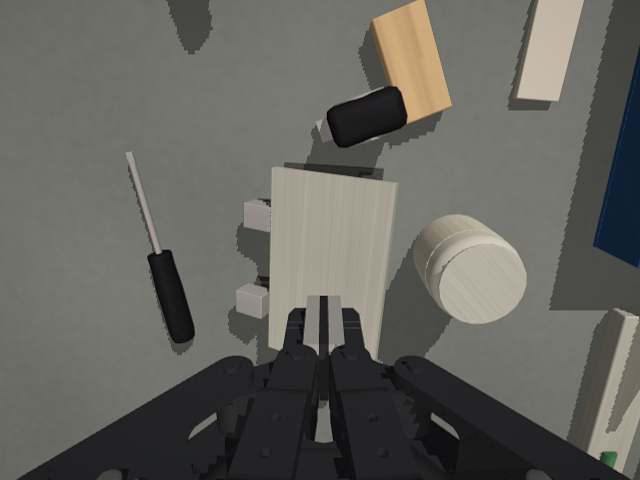

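```bash
python3 - <<'E'
from h import *
w=cv2.imread("pics/w1.png"); s=cv2.imread("pics/side0.png")
a=cv2.resize(w[190:330,225:295],(300,600),interpolation=cv2.INTER_CUBIC)
b=cv2.resize(s[285:345,315:385],(500,430),interpolation=cv2.INTER_CUBIC); b=np.vstack([b,np.zeros((170,500,3),np.uint8)])
cv2.imwrite("pics/m1.png",np.hstack([a,b]))
E
```

```text
(no output)
```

View pics/m1.png

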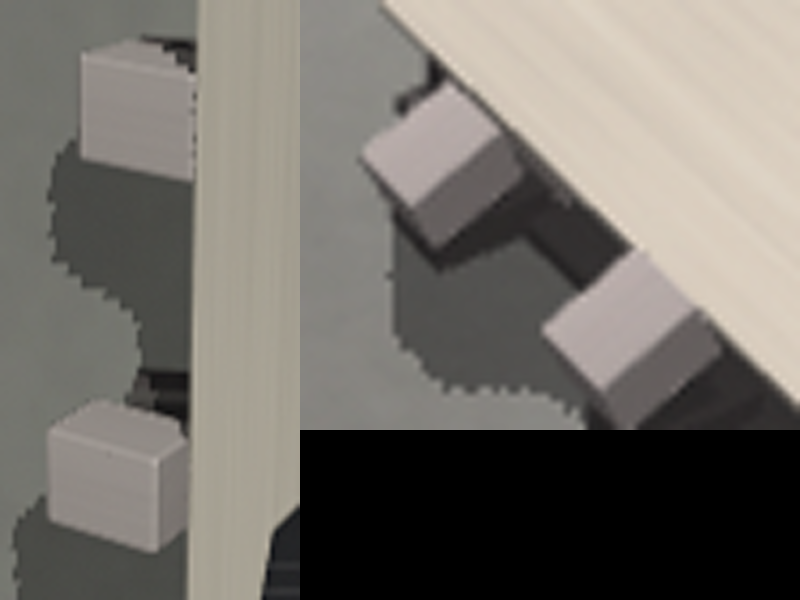

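Wrist view: the upper (+y) stop at px (257,217) is flush with the plate, so that is stop A. The lower (-y) stop stands proud, with its uphill face showing, so it is raised.

```bash
python3 - <<'E'
from h import *
L=lambda u,v,z:onz("wrist",u,v,z).round(1)
print('low +y',L(272,168,40),'high +y',L(398,182,86.5))
print('low edge pts',L(271.5,200,40),L(269.3,340,40))
print('stopA',L(257,217.2,32.1), [L(225+a/4.286,190+b/4.286,32) for a,b in [(80,55),(195,75),(192,180),(80,158)]])
print('tub',L(483,278,85),'tape',L(367,116,60),'offcut',L(412,52,18),'small',L(545,50,10))
p=np.array
s0=lambda u,v,z:onz("side",u,v,z).round(0)[:2]
print('float blade side',s0(211,243,3),s0(243,268,3),s0(278,262,3), 'handle',s0(225,230,61),s0(263,248,61))
E
```

```text
low +y [478.3 -93.9  40. ] high +y [578.7 -97.6  86.5]
low edge pts [ 476.7 -122.1   40. ] [ 468.6 -265.4   40. ]
stopA [ 461.6 -140.    32.1] [array([ 450.2, -126.5,   32. ]), array([ 474.4, -130.9,   32. ]), array([ 472.8, -154.3,   32. ]), array([ 448.7, -149.3,   32. ])]
tub [ 653.7 -176.9   85. ] tape [556.5 -50.7  60. ] offcut [596.9   0.   18. ] small [712.6   2.8  10. ]
float blade side [385. 215.] [398.  86.] [469.  64.] handle [397. 155.] [428.  48.]
```

Request:
{"fn": "move_arm", "kwargs": {
  "plan": [
    [[-20, -3, -20], [0, -6, 0], 0],
    [[-20, -3, -20], [0, -6, 0], 0],
    [[-20, -3, -20], [0, -6, 0], 0],
    [[-20, -3, -20], [0, -7, 0], 0],
    [[0, 0, 0], [0, 0, -3], 0],
    [[0, 0, -20], [0, 0, 0], 0],
    [[0, 0, 0], [0, 0, 0], 0],
    [[0, 0, 0], [0, 0, 0], 0]
  ]
}}

```text
clock: 1.82
eef_pos: [472.3, -115.6, 160.2]
tool_rot: [2.864, -0.062, 1.548]
force: [-0.2, -0.5, -0.4]
width: 0.1
gripper_force: 0.0
```

```bash
cat >> h.py <<'E'
from scipy.spatial.transform import Rotation as R
def need(pos,Rt):
    s=status.read_state(); R0=R.from_euler('xyz',s["tool_rot"])
    print('dpos',(np.array(pos)-s["eef_pos"]).round(1),'drot',(Rt*R0.inv()).as_rotvec(degrees=True).round(1),'q',s["qpos"].round(2),'F',s["force"].round(1),'w',round(s["width"],1))
down=R.from_euler('xyz',[np.pi,0,np.pi/2])
def pose_rest(yaw=-3.2,tilt=25): return R.from_euler('z',yaw,degrees=True)*R.from_euler('y',-tilt,degrees=True)*down
E
python3 -c "
from h import *
need([442,-139.5,67.6],pose_rest())"
```

```text
dpos [-30.3 -23.9 -92.6] drot [-3.9 -8.9 -2.1] q [ 0.23  0.44  0.05  2.27 -0.71  0.23  0.92] F [-0.2 -0.5 -0.4] w 0.1
```

Joint 6 is at its lower limit, so the full 25° outward tilt isn't reachable here. The stop can be pressed along the plate normal with a lesser tilt, so I'll do that.

Request:
{"fn": "move_arm", "kwargs": {
  "plan": [
    [[-5, -6, -10], [3, 4, -1], 0],
    [[-5, -6, -10], [0, 4, 0], 0],
    [[-5, -6, -10], [0, 0, 0], 0],
    [[-5, -6, -15], [0, 0, 0], 0],
    [[0, 0, 0], [0, 0, 0], 0],
    [[0, 0, 0], [0, 0, 0], 0]
  ]
}}

```text
clock: 2.58
eef_pos: [451.2, -139.8, 115.4]
tool_rot: [3.006, -0.109, 1.515]
force: [0.2, -0.4, 0.7]
width: -0.0
gripper_force: 0.0
```

```bash
python3 -c "
from h import *
need([442,-139.5,67.6],pose_rest(-3.2,10))"
```

```text
dpos [ -9.2   0.3 -47.8] drot [-6.4 -1.9 -0.1] q [ 0.25  0.55  0.14  2.2  -0.65  0.36  0.91] F [ 0.2 -0.4  0.7] w -0.0
```

Request:
{"fn": "move_arm", "kwargs": {
  "plan": [
    [[-3, 0, -12], [-3, -1, 0], 0],
    [[-3, 0, -12], [-3, -1, 0], 0],
    [[-3, 0, -12], [0, 0, 0], 0],
    [[0, 0, -12], [0, 0, 0], 0],
    [[0, 0, 0], [0, 0, 0], 0],
    [[0, 0, 0], [0, 0, 0], 0]
  ]
}}

```text
clock: 3.32
eef_pos: [448.0, -140.5, 78.1]
tool_rot: [2.986, -0.032, 1.516]
force: [0.9, 0.6, -1.5]
width: 0.2
gripper_force: 0.0
```

```bash
python3 - <<'E'
from h import *
need([459,-140.5,31.3],pose_rest(-3.2,10))
w=cams.get_image("wrist"); s=cams.get_image("side")
cv2.imwrite("pics/w2.png",np.hstack([cv2.resize(w[120:420,120:520],(400,300)),cv2.resize(s[250:370,290:450],(400,300))]))
E
```

```text
dpos [ 11.    0.  -46.8] drot [-1.9 -1.  -0.1] q [ 0.13  0.63  0.23  2.27 -1.1   0.23  1.33] F [ 0.9  0.6 -1.5] w 0.2
```

View pics/w2.png

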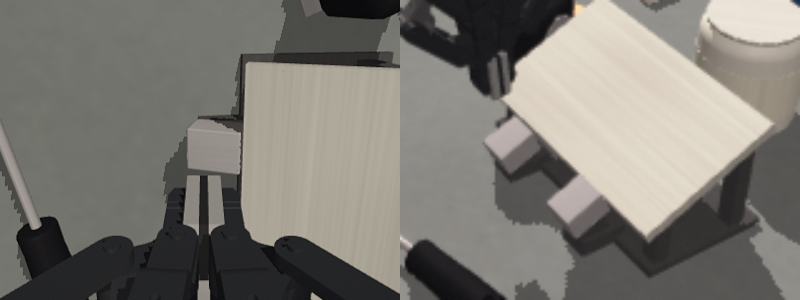

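Request:
{"fn": "move_arm", "kwargs": {
  "plan": [
    [[2, 0, -3], [0, 4, 0], 0],
    [[3, 0, -5], [0, 4, 0], 0],
    [[2, 0, -10], [0, 0, 0], 0],
    [[2, 0, -10], [0, 0, 0], 0],
    [[0, 0, 0], [0, 0, 0], 0],
    [[0, 0, 0], [0, 0, 0], 0]
  ]
}}

```text
clock: 4.18
eef_pos: [455.8, -140.6, 49.9]
tool_rot: [3.127, -0.025, 1.512]
force: [0.6, 0.5, -0.3]
width: -0.1
gripper_force: 0.0
```

```bash
python3 -c "
from h import *
need([459,-140.5,31.3],pose_rest(-3.2,0))"
```

```text
dpos [  3.2   0.1 -18.6] drot [-1.4  0.9  0.2] q [-0.06  0.76  0.48  2.15 -0.92  0.45  1.12] F [ 0.6  0.5 -0.3] w -0.1
```

Request:
{"fn": "move_arm", "kwargs": {
  "plan": [
    [[0, 0, -6], [0, 0, 0], 0],
    [[0, 0, -6], [0, 0, 0], 0],
    [[0, 0, -4], [0, 0, 0], 0],
    [[0, 0, -4], [0, 0, 0], 0],
    [[0, 0, 0], [0, 0, 0], 0],
    [[0, 0, 0], [0, 0, 0], 0]
  ]
}}

```text
clock: 4.92
eef_pos: [456.1, -140.3, 29.8]
tool_rot: [3.128, -0.024, 1.514]
force: [-1.1, -0.1, 1.3]
width: -0.1
gripper_force: 1.1
```

Request:
{"fn": "move_arm", "kwargs": {
  "plan": [
    [[0, 0, -2], [0, 0, 0], 0],
    [[0, 0, -2], [0, 0, 0], 0],
    [[0, 0, -1], [0, 0, 0], 0],
    [[0, 0, 0], [0, 0, 0], 0]
  ]
}}

```text
clock: 5.42
eef_pos: [456.4, -140.3, 24.7]
tool_rot: [3.127, -0.024, 1.514]
force: [-0.6, -0.5, 2.7]
width: -0.3
gripper_force: 1.3
```

Request:
{"fn": "move_arm", "kwargs": {
  "plan": [
    [[0, 0, -1], [0, 0, 0], 0],
    [[0, 0, -1], [0, 0, 0], 0],
    [[0, 0, 0], [0, 0, 0], 0]
  ]
}}

```text
clock: 5.8
eef_pos: [456.6, -140.4, 23.6]
tool_rot: [3.126, -0.025, 1.514]
force: [-1.5, 1.3, 14.2]
width: 0.2
gripper_force: 6.8
```

Request:
{"fn": "move_arm", "kwargs": {
  "plan": [
    [[0, 0, -1], [0, 0, 0], 0],
    [[0, 0, 0], [0, 0, 0], 0]
  ]
}}

```text
clock: 6.05
eef_pos: [456.7, -140.4, 23.4]
tool_rot: [3.125, -0.025, 1.514]
force: [-3.0, 1.0, 24.0]
width: 0.2
gripper_force: 11.4
```

Solid end reached at 24 N. I'll let go, rise and look.

Request:
{"fn": "move_arm", "kwargs": {
  "plan": [
    [[0, 0, 10], [0, 0, 0], 0],
    [[0, 0, 20], [0, 0, 0], 0],
    [[5, 0, 30], [0, 0, 0], 0],
    [[10, 0, 40], [0, 0, 0], 0],
    [[10, 0, 40], [0, 0, 0], 0],
    [[10, 0, 40], [0, 0, 0], 0],
    [[0, 0, 0], [0, 0, 0], 0],
    [[0, 0, 0], [0, 0, 0], 0]
  ]
}}

```text
clock: 7.05
eef_pos: [490.6, -139.6, 201.0]
tool_rot: [3.129, -0.025, 1.515]
force: [0.5, -0.1, -0.6]
width: -0.0
gripper_force: 0.0
```

```bash
python3 - <<'E'
from h import *
need([500,-140,230],down)
w=cams.get_image("wrist"); s=cams.get_image("side")
cv2.imwrite("pics/w3f.png",w)
cv2.imwrite("pics/w3.png",np.hstack([w[130:430,170:570],cv2.resize(s[285:345,315:395],(400,300),interpolation=cv2.INTER_CUBIC)]))
E
```

```text
dpos [ 9.4 -0.4 29. ] drot [-1.4  0.8  3.2] q [-0.28  0.59  0.8   1.96 -0.61  0.84  0.8 ] F [ 0.5 -0.1 -0.6] w -0.0
```

View pics/w3.png

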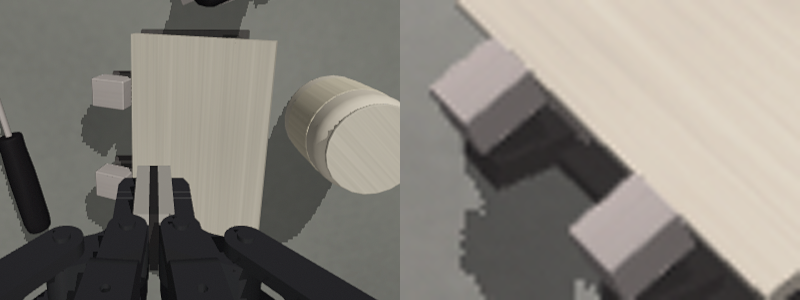

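Both stops now stand up (crop: uphill faces show at (128,93) and (118,180)). On to the bar and tile.

Request:
{"fn": "move_arm", "kwargs": {
  "plan": [
    [[5, 40, 10], [0, 0, 0], 0.6],
    [[5, 40, 10], [0, 0, 0], 0.6],
    [[5, 40, 10], [0, 0, 0], 0.6],
    [[5, 40, 0], [0, 0, 0], 0.6],
    [[5, 40, 0], [0, 0, 0], 0.6],
    [[5, 40, 0], [0, 0, 0], 0.6],
    [[5, 40, 0], [0, 0, 0], 0.6],
    [[10, 40, 0], [0, 0, 0], 0.6],
    [[5, 25, 0], [0, 0, 0], 0.6],
    [[0, 0, 0], [0, 0, 0], 0.6]
  ]
}}

```text
clock: 8.4
eef_pos: [540.5, 206.6, 229.9]
tool_rot: [3.13, -0.023, 1.518]
force: [-0.1, -0.7, -1.0]
width: 51.2
gripper_force: 0.0
```

```bash
python3 - <<'E'
from h import *
need([540,205,230],down)
cv2.imwrite("pics/w4.png",cams.get_image("wrist"))
E
```

```text
dpos [-0.5 -1.6  0.1] drot [-1.3  0.7  3. ] q [-0.93  0.66  0.87  1.76 -0.62  1.    0.14] F [-0.1 -0.7 -1. ] w 51.2
```

View pics/w4.png

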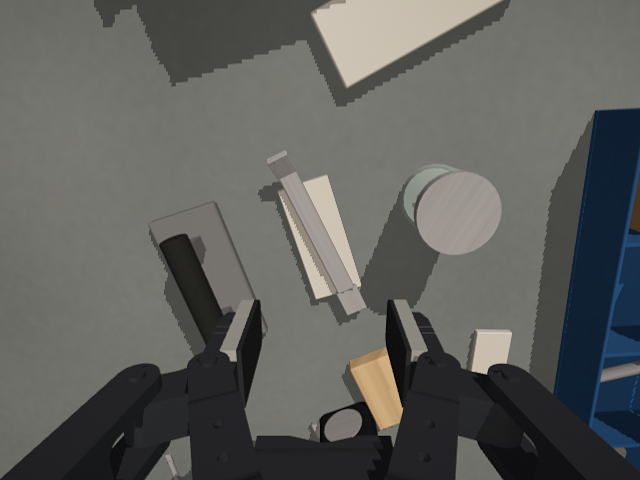

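The view shows the bar from (276,156) at its bent tip to (354,313). The tile's corners are at (327,176), (360,286), (318,299) and (279,192), with the jar to the right and the float to the left. Free worktop lies up-left, around (223,92).

```bash
python3 - <<'E'
from h import *
w=lambda u,v,z:onz("wrist",u,v,z).round(1)
C=[w(*a,10) for a in [(327,176),(360,286),(318,299),(279,192)]]; print('tile',*C,sum(C)/4)
d=[np.linalg.norm((C[i]-C[(i+1)%4])) for i in range(4)]; print('sides',np.round(d))
a,b=w(354,312,19),w(285,180,19); print('bar',a,b,np.linalg.norm(a-b)); u=(b-a)/np.linalg.norm(b-a); print('bar ctr',a+92*u,'yaw from y',np.degrees(np.arctan2(-u[0],u[1])))
# mask check of bar long-edge angle
im=cv2.imread("pics/w4.png"); g=cv2.cvtColor(im,cv2.COLOR_BGR2HSV)
for n,lo,hi in [("tile",(5,20,180),(30,90,255)),("bar",(0,0,110),(180,22,190))]:
    m=cv2.inRange(g,lo,hi); m[:150]=0; m[310:]=0; m[:,:262]=0; m[:,372:]=0
    c=max(cv2.findContours(m,0,2)[0],key=cv2.contourArea); print(n,cv2.minAreaRect(c),cv2.contourArea(c))
print('jar',w(458,212,76),'float',[w(*p,3) for p in [(150,222),(215,203),(267,328)]],'place',w(223,92,0),'big',w(345,88,10))
E
```

```text
tile [548.  230.5  10. ] [576.1 115.3  10. ] [531.9 103.2  10. ] [501.4 217.9  10. ] [539.35  166.725  10.   ]
sides [119.  46. 119.  48.]
bar [568.3  90.6  19. ] [509.  230.3  19. ] 151.76488394882395
bar ctr [532.35229024 175.28625723  19.        ] yaw from y 23.000301706700863
tile ((339.8999938964844, 229.29998779296875), (117.61717224121094, 24.59674644470215), 63.43495178222656) 1723.0
bar ((316.4999694824219, 229.49996948242188), (158.99996948242188, 108.99998474121094), 90.0) 8179.5
jar [650.2 205.2  76. ] float [array([370.2, 194.1,   3. ]), array([437.1, 209.4,   3. ]), array([474.2,  68.5,   3. ])] place [457.7 310.6   0. ] big [568.1 307.2  10. ]
```

Request:
{"fn": "move_arm", "kwargs": {
  "plan": [
    [[-2, -8, -25], [-1, 1, 6], 0.45],
    [[-2, -8, -25], [0, 0, 7], 0.45],
    [[-2, -8, -25], [0, 0, 7], 0.45],
    [[-2, -7, -25], [0, 0, 6], 0.45],
    [[0, 0, -30], [0, 0, 0], 0.45],
    [[0, 0, -30], [0, 0, 0], 0.45],
    [[0, 0, -20], [0, 0, 0], 0.45],
    [[0, 0, 0], [0, 0, 0], 0.45],
    [[0, 0, 0], [0, 0, 0], 0.45]
  ]
}}

```text
clock: 9.57
eef_pos: [533.8, 172.4, 52.4]
tool_rot: [-3.139, -0.006, 1.966]
force: [-0.2, -0.3, 0.6]
width: 38.3
gripper_force: 0.0
```

```bash
python3 -c "
from h import *
need([532.4,175.3,12.5],R.from_euler('z',23,degrees=True)*down)"
```

```text
dpos [ -1.4   2.9 -39.9] drot [-0.3 -0.3  0.3] q [-0.69  0.83  0.53  1.91 -0.74  0.6   0.73] F [-0.2 -0.3  0.6] w 38.3
```

Request:
{"fn": "move_arm", "kwargs": {
  "plan": [
    [[-1, 3, -15], [0, 0, 0], 0.45],
    [[0, 0, -15], [0, 0, 0], 0.45],
    [[0, 0, -6], [0, 0, 0], 0.45],
    [[0, 0, -4], [0, 0, 0], 0.45],
    [[0, 0, 0], [0, 0, 0], 0.45],
    [[0, 0, 0], [0, 0, 0], 0],
    [[0, 0, 0], [0, 0, 0], 0],
    [[0, 0, 0], [0, 0, 0], 0],
    [[0, 0, 0], [0, 0, 0], 0],
    [[0, 0, 0], [0, 0, 0], 0]
  ]
}}

```text
clock: 10.82
eef_pos: [533.5, 176.9, 12.5]
tool_rot: [-3.141, -0.006, 1.968]
force: [0.9, 0.8, 5.6]
width: 16.0
gripper_force: 59.4
```

Request:
{"fn": "move_arm", "kwargs": {
  "plan": [
    [[0, 0, 8], [0, 0, 0], 0],
    [[0, 0, 20], [0, 0, 0], 0],
    [[0, 0, 20], [0, 0, 0], 0],
    [[-15, 25, 10], [0, 0, 0], 0],
    [[-20, 30, 0], [0, 0, 0], 0],
    [[-20, 30, 0], [0, 0, 0], 0],
    [[-20, 30, 0], [0, 0, 0], 0],
    [[-15, 20, 0], [0, 0, 0], 0],
    [[0, 0, 0], [0, 0, 0], 0],
    [[0, 0, 0], [0, 0, 0], 0]
  ]
}}

```text
clock: 12.08
eef_pos: [442.6, 310.7, 69.7]
tool_rot: [-3.138, -0.006, 1.967]
force: [0.4, -0.4, -3.0]
width: 15.6
gripper_force: 58.9
```

```bash
python3 - <<'E'
from h import *
need([443,310,5],R.from_euler('z',23,degrees=True)*down)
w=cams.get_image("wrist"); s=cams.get_image("side"); c=cams.get_image("scene")
cv2.imwrite("pics/w5.png",np.hstack([cv2.resize(w,(400,300)),cv2.resize(s[120:300,170:410],(400,300),interpolation=cv2.INTER_CUBIC)]))
E
```

```text
dpos [  0.4  -0.7 -64.7] drot [-0.2 -0.3  0.3] q [-1.02  0.8   0.58  1.96 -0.76  0.61  0.46] F [ 0.4 -0.4 -3. ] w 15.6
```

View pics/w5.png

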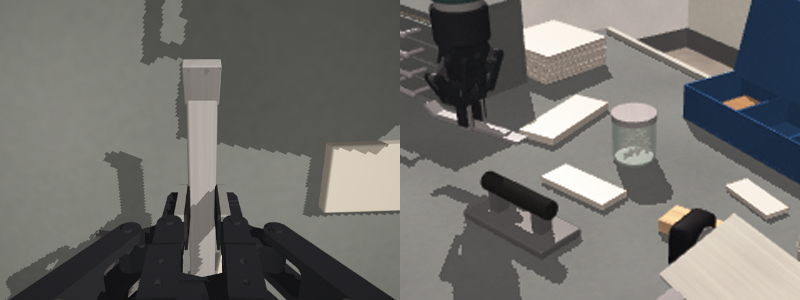

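The bar is held level in the fingers above bare worktop, clear of the large tile. The middle tile is now uncovered. I'll lower the bar.

Request:
{"fn": "move_arm", "kwargs": {
  "plan": [
    [[0, 0, -20], [0, 0, 0], 0],
    [[0, 0, -20], [0, 0, 0], 0],
    [[0, 0, -15], [0, 0, 0], 0],
    [[0, 0, -6], [0, 0, 0], 0],
    [[0, 0, -3], [0, 0, 0], 0],
    [[0, 0, -2], [0, 0, 0], 0],
    [[0, 0, 0], [0, 0, 0], 0],
    [[0, 0, 0], [0, 0, 0], 0]
  ]
}}

```text
clock: 13.22
eef_pos: [442.6, 311.9, 4.0]
tool_rot: [-3.139, -0.007, 1.968]
force: [-0.8, 0.2, -3.4]
width: 15.7
gripper_force: 58.8
```

Request:
{"fn": "move_arm", "kwargs": {
  "plan": [
    [[0, 0, -1], [0, 0, 0], 0],
    [[0, 0, -1], [0, 0, 0], 0],
    [[0, 0, 0], [0, 0, 0], 0],
    [[0, 0, 0], [0, 0, 0], 0]
  ]
}}

```text
clock: 13.72
eef_pos: [442.5, 311.8, 2.5]
tool_rot: [-3.139, -0.008, 1.968]
force: [-1.5, -0.2, 3.6]
width: 15.9
gripper_force: 59.8
```

Request:
{"fn": "move_arm", "kwargs": {
  "plan": [
    [[0, 0, 0], [0, 0, 0], 0.4],
    [[0, 0, 0], [0, 0, 0], 0.4],
    [[0, 0, 0], [0, 0, 0], 0.4],
    [[0, 0, 15], [0, 0, 0], 0.4],
    [[0, 0, 30], [0, 0, 0], 0.4],
    [[0, 0, 35], [0, 0, 0], 0.8],
    [[20, -20, 35], [0, 0, -4], 0.8],
    [[25, -25, 35], [0, 0, -5], 0.8],
    [[25, -30, 30], [0, 0, 0], 0.8],
    [[27, -30, 20], [0, 0, 0], 0.8]
  ]
}}

```text
clock: 14.98
eef_pos: [540.3, 205.8, 204.3]
tool_rot: [-3.141, -0.007, 1.811]
force: [0.9, 1.0, -0.5]
width: 68.2
gripper_force: 0.0
```

```bash
python3 - <<'E'
from h import *
s=status.read_state(); print(s["eef_pos"].round(1),s["tool_rot"].round(3),np.abs(s["qd"]).max())
im=cams.get_image("wrist"); cv2.imwrite("pics/w6.png",im)
g=cv2.cvtColor(im,cv2.COLOR_BGR2HSV); q=im[...,1]
m=((im.min(2)>150)).astype(np.uint8)*255
for c in cv2.findContours(m,0,2)[0]:
    if cv2.contourArea(c)>1500:
        r=cv2.minAreaRect(c); B=cv2.boxPoints(r); W=np.array([onz("wrist",*p,10) for p in B])
        print(np.round(r[0]),np.round(r[1]),round(r[2],1),cv2.contourArea(c),'W',W.mean(0).round(1),[round(np.linalg.norm(W[i]-W[i-1]),1) for i in range(4)],W[:,:2].round().tolist())
E
```

```text
[540.3 205.8 204.3] [-3.141 -0.007  1.811] 0.5408251554273852
[312. 239.] [ 55. 123.] -0.0 6376.0 W [545.8 161.8  10. ] [np.float64(54.2), np.float64(121.3), np.float64(48.7), np.float64(121.4)] [[533.0, 96.0], [509.0, 215.0], [556.0, 227.0], [586.0, 109.0]]
[489.  35.] [ 90. 212.] 82.3 14814.5 W [643.1 362.7  10. ] [np.float64(66.3), np.float64(161.1), np.float64(66.8), np.float64(171.9)] [[551.0, 364.0], [702.0, 419.0], [740.0, 364.0], [579.0, 303.0]]
```

```bash
python3 - <<'E'
from h import *
for k in range(4): cams.get_image("wrist")
s=status.read_state(); print(s["eef_pos"].round(1),s["tool_rot"].round(3),np.abs(s["qd"]).max())
im=cams.get_image("wrist"); cv2.imwrite("pics/w6.png",im)
for t in (150,170,190,205):
  m=((im.min(2)>t)).astype(np.uint8)*255
  for c in cv2.findContours(m,0,2)[0]:
    if 1500<cv2.contourArea(c)<9000:
        r=cv2.minAreaRect(c); ap=cv2.approxPolyDP(c,8,True)[:,0]; W=np.array([onz("wrist",*p,10) for p in ap.astype(float)])
        print(t,np.round(r[0]),np.round(r[1]),round(r[2],1),cv2.contourArea(c),ap.tolist(),W[:,:2].round().tolist(),W.mean(0).round(1),[round(float(np.linalg.norm(W[i]-W[i-1])),1) for i in range(len(W))])
E
```

```text
[538.7 207.1 202. ] [-3.138 -0.008  1.81 ] 0.020150100265184396
150 [313. 241.] [123.  55.] 90.0 6388.0 [[288, 180], [291, 302], [341, 302], [341, 180]] [[501.0, 224.0], [529.0, 109.0], [576.0, 120.0], [546.0, 235.0]] [538.2 171.8  10. ] [46.2, 118.3, 48.4, 118.3]
170 [314. 241.] [122.  54.] 90.0 6270.5 [[341, 180], [287, 181], [292, 302], [341, 301]] [[546.0, 235.0], [501.0, 223.0], [530.0, 109.0], [576.0, 121.0]] [538.2 171.9  10. ] [117.2, 47.1, 117.5, 47.4]
```

Tile: centre ≈ (538,172), yaw ≈ 14°, measured 47x118 mm against the true 50x120, so it fits. Grasping.

Request:
{"fn": "move_arm", "kwargs": {
  "plan": [
    [[0, -9, -30], [0, 0, 0], 0.8],
    [[0, -9, -35], [0, 0, 0], 0.8],
    [[0, -9, -35], [0, 0, 0], 0.8],
    [[0, -8, -35], [0, 0, 0], 0.8],
    [[0, 0, -30], [0, 0, 0], 0.8],
    [[0, 0, -20], [0, 0, 0], 0.8],
    [[0, 0, 0], [0, 0, 0], 0.8],
    [[0, 0, 0], [0, 0, 0], 0.8]
  ]
}}

```text
clock: 16.27
eef_pos: [540.0, 172.0, 17.5]
tool_rot: [-3.14, -0.007, 1.811]
force: [-0.0, -0.4, -1.1]
width: 68.5
gripper_force: 0.0
```

```bash
python3 -c "
from h import *
need([538.2,171.8,0],R.from_euler('z',14,degrees=True)*down)"
```

```text
dpos [ -1.8  -0.2 -17.5] drot [-0.4 -0.2  0.2] q [-0.68  0.9   0.53  1.91 -0.84  0.57  0.66] F [-0.  -0.4 -1.1] w 68.5
```

Request:
{"fn": "move_arm", "kwargs": {
  "plan": [
    [[-1, 0, -8], [0, 0, 0], 0.8],
    [[-1, 0, -6], [0, 0, 0], 0.8],
    [[0, 0, -3], [0, 0, 0], 0.8],
    [[0, 0, 0], [0, 0, 0], 0.8],
    [[0, 0, 0], [0, 0, 0], 0.45],
    [[0, 0, 0], [0, 0, 0], 0.45],
    [[0, 0, 0], [0, 0, 0], 0.45],
    [[0, 0, 0], [0, 0, 0], 0.45]
  ]
}}

```text
clock: 17.27
eef_pos: [537.8, 171.6, 0.3]
tool_rot: [-3.14, -0.007, 1.811]
force: [-1.3, -0.4, 5.1]
width: 47.9
gripper_force: 62.4
```

Request:
{"fn": "move_arm", "kwargs": {
  "plan": [
    [[0, 0, 3], [0, 0, 0], 0.45],
    [[0, 0, 15], [0, 0, 0], 0.45],
    [[0, 0, 20], [0, 0, 0], 0.45],
    [[0, 0, 20], [0, 0, 0], 0.45],
    [[0, 0, 20], [0, 0, 0], 0.45],
    [[0, 0, 0], [0, 0, 0], 0.45]
  ]
}}

```text
clock: 18.02
eef_pos: [538.8, 172.1, 80.0]
tool_rot: [3.14, -0.007, 1.811]
force: [0.6, -1.0, -1.5]
width: 48.0
gripper_force: 62.1
```

Request:
{"fn": "move_arm", "kwargs": {
  "plan": [
    [[0, -20, 30], [0, 0, 0], 0.45],
    [[-5, -35, 30], [0, 0, -3], 0.45],
    [[-5, -40, 25], [0, 0, -3], 0.45],
    [[-5, -40, 0], [0, 0, -3], 0.45],
    [[-5, -40, 0], [0, 0, -3], 0.45],
    [[-5, -40, 0], [0, 0, -3], 0.45],
    [[-5, -40, 0], [0, 0, -2], 0.45],
    [[-5, -40, 0], [0, 0, 0], 0.45],
    [[-5, -40, 0], [0, 0, 0], 0.45],
    [[-5, -25, 0], [0, 0, 0], 0.45]
  ]
}}

```text
clock: 19.27
eef_pos: [491.7, -190.5, 162.6]
tool_rot: [-3.138, -0.006, 1.512]
force: [-0.3, 0.4, -1.4]
width: 48.0
gripper_force: 62.4
```

```bash
python3 -c "
from h import *
cams.get_image('side')
need([494.6,-185,51],pose_rest())"
```

```text
dpos [   3.9    9.3 -112.1] drot [ -1.6 -25.1   0.4] q [-0.16  0.67  0.77  1.94 -0.65  0.8   0.91] F [-0.9 -2.7 -1.1] w 48.1
```

Request:
{"fn": "move_arm", "kwargs": {
  "plan": [
    [[0, 5, 0], [0, -5, 0], 0.45],
    [[0, 5, 0], [0, -5, 0], 0.45],
    [[0, 0, 0], [0, -5, 0], 0.45],
    [[0, 0, 0], [0, -5, 0], 0.45],
    [[0, 0, 0], [0, -5, 0], 0.45],
    [[0, 0, 0], [0, 0, 0], 0.45]
  ]
}}

```text
clock: 20.08
eef_pos: [497.7, -185.9, 179.6]
tool_rot: [2.744, -0.042, 1.522]
force: [0.2, -0.9, -1.1]
width: 48.3
gripper_force: 62.5
```

```bash
python3 -c "
from h import *
need([496.7,-185.2,51],pose_rest())"
```

```text
dpos [  -1.     0.7 -128.6] drot [-2.5 -2.1 -0.5] q [ 0.38  0.44  0.06  2.24 -1.1   0.23  1.42] F [ 0.2 -0.9 -1.1] w 48.3
```

Position and tilt are limited by joints 5 and 6 in this arm posture. I'll fit a quick kinematic model from the logged poses to see whether a posture exists that reaches the 25° placement.

```bash
cat > kin.py <<'E'
from h import *
from scipy.optimize import least_squares
D=[([-.0658,.6292,.0385,1.5181,-.027,.9963,-.02],[649.5,0,230.6]),([.23,.44,.05,2.27,-.71,.23,.92],[472.3,-115.6,160.2]),([.25,.55,.14,2.2,-.65,.36,.91],[451.2,-139.8,115.4]),
([.13,.63,.23,2.27,-1.1,.23,1.33],[448,-140.5,78.1]),([-.06,.76,.48,2.15,-.92,.45,1.12],[455.8,-140.6,49.9]),([-.28,.59,.8,1.96,-.61,.84,.8],[490.6,-139.6,201]),
([-.93,.66,.87,1.76,-.62,1.,.14],[540.5,206.6,229.9]),([-.69,.83,.53,1.91,-.74,.6,.73],[533.8,172.4,52.4]),([-1.02,.8,.58,1.96,-.76,.61,.46],[442.6,310.7,69.7]),([-.16,.67,.77,1.94,-.65,.8,.91],[492,-193,163]),([.38,.44,.06,2.24,-1.1,.23,1.42],[497.7,-185.9,179.6])]
rx=lambda a:R.from_euler('y',a); rz=lambda a:R.from_euler('z',a)
def fk(q,p):
    h,L1,L2,Lt,e,w=p
    A=rz(q[0])*rx(q[1]); x=np.array([0,0,h])+A.apply([0,0,L1]); A=A*rz(q[2]); x=x+A.apply([e,0,0]); A=A*rx(q[3]); x=x+A.apply([-e,0,L2]); A=A*rz(q[4])*rx(q[5]); x=x+A.apply([w,0,Lt]); return x,A*rz(q[6])
s=least_squares(lambda p:np.concatenate([fk(q,p)[0]-x for q,x in D]),[330,400,400,300,0,0],loss='soft_l1',f_scale=5)
P=s.x
LO=np.array([-3.06,-.37,-1.25,.18,-1.1,.23,-2.94]); HI=np.array([3.06,2.12,1.32,2.47,4.24,1.98,2.94])
q0=status.read_state()
_,A=fk(q0["qpos"],P); OFF=A.inv()*R.from_euler('xyz',q0["tool_rot"])
def ik(pos,Rt,seed,wreg=0.0):
    f=lambda q:np.concatenate([(fk(q,P)[0]-pos)/10,10*((fk(q,P)[1]*OFF)*Rt.inv()).as_rotvec(),wreg*(q-seed)])
    return least_squares(f,np.clip(seed,LO+.01,HI-.01),bounds=(LO,HI))
if __name__=="__main__":
    print(P.round(1),'res',[np.linalg.norm(fk(q,P)[0]-x).round(1) for q,x in D]); print('off',OFF.as_euler('xyz').round(2))
    rng=np.random.default_rng(0)
    for T in (np.array([496.7,-185.2,51]),):
      for half in (0,180):
        sol=[]
        for k in range(60):
            r=ik(T,pose_rest()*R.from_euler('z',half,degrees=True),rng.uniform(LO,HI))
            if r.cost<1e-3: sol.append(r.x)
        print(half,len(sol)); [print(x.round(2)) for x in sol[:12]]
E
timeout 300 python3 kin.py
```

```text
[ 347.2  931.8  637.9  456.9 -133.9  246.7] res [np.float64(47.8), np.float64(80.5), np.float64(80.4), np.float64(25.8), np.float64(24.5), np.float64(76.9), np.float64(583.7), np.float64(537.9), np.float64(777.6), np.float64(176.8), np.float64(125.7)]
off [0.   0.04 1.69]
0 0
180 0
```

```bash
cat > fit.py <<'E'
import itertools
src=open('kin.py').read().split("s=least")[0]; exec(src)
best=[]
for sg in itertools.product([1,-1],repeat=3):
    S=np.array([sg[0],1,sg[1],1,sg[2],1,1])
    for e0 in (0,):
        s=least_squares(lambda p:np.concatenate([fk(S*np.array(q),p)[0]-x for q,x in D]),[330,400,380,250,0,0],loss='soft_l1',f_scale=5)
        best.append((s.cost,sg,s.x.round(1),[round(float(np.linalg.norm(fk(S*np.array(q),s.x)[0]-x)),1) for q,x in D]))
for b in sorted(best,key=lambda b:b[0])[:3]: print(b)
E
python3 fit.py
```

```text
(np.float64(280.8578173685103), (-1, -1, -1), array([326.9, 511.6, 366.1, 311.2,  11.9, -26.1]), [27.2, 10.3, 11.1, 2.5, 2.8, 6.4, 4.2, 5.6, 3.3, 3.0, 9.8])
(np.float64(1395.9009967999305), (-1, -1, 1), array([ 27. , 466.8, 297. ,  27.9,  60.1, -16. ]), [38.9, 36.3, 24.5, 12.5, 24.7, 10.2, 20.2, 13.4, 12.1, 9.3, 81.3])
(np.float64(11251.528412279793), (-1, 1, -1), array([-515.9,  -17.5, -412.7, -418.7,  360.9,   39.5]), [555.1, 167.3, 117.9, 74.8, 107.0, 143.0, 196.1, 61.3, 19.8, 124.5, 246.3])
```

```bash
cat > kin.py <<'E'
exec(open('kin0.py').read())
E
python3 - <<'E'
s=open('kin.py').read()
E
cat > kin.py <<'E'
from h import *
from scipy.optimize import least_squares
src=open('fit.py').read()
D=[([-.0658,.6292,.0385,1.5181,-.027,.9963,-.02],[649.5,0,230.6]),([.23,.44,.05,2.27,-.71,.23,.92],[472.3,-115.6,160.2]),([.25,.55,.14,2.2,-.65,.36,.91],[451.2,-139.8,115.4]),
([.13,.63,.23,2.27,-1.1,.23,1.33],[448,-140.5,78.1]),([-.06,.76,.48,2.15,-.92,.45,1.12],[455.8,-140.6,49.9]),([-.28,.59,.8,1.96,-.61,.84,.8],[490.6,-139.6,201]),
([-.93,.66,.87,1.76,-.62,1.,.14],[540.5,206.6,229.9]),([-.69,.83,.53,1.91,-.74,.6,.73],[533.8,172.4,52.4]),([-1.02,.8,.58,1.96,-.76,.61,.46],[442.6,310.7,69.7]),([-.16,.67,.77,1.94,-.65,.8,.91],[492,-193,163]),([.38,.44,.06,2.24,-1.1,.23,1.42],[497.7,-185.9,179.6])]
E_=[[-3.1401,0,1.5708],[2.864,-.062,1.548],[3.006,-.109,1.515],[2.986,-.032,1.516],[3.127,-.025,1.512],[3.129,-.025,1.515],[3.13,-.023,1.518],[-3.139,-.006,1.966],[-3.138,-.006,1.967],[-3.138,-.006,1.512],[2.744,-.042,1.522]]
ry=lambda a:R.from_euler('y',a); rz=lambda a:R.from_euler('z',-a)
def fk(q,p):
    h,L1,L2,Lt,e,w,a,b,c,g=p
    A=rz(q[0]); x=np.array([0,0,h])+A.apply([a,b,0]); A=A*ry(q[1]); x=x+A.apply([0,c,L1]); A=A*rz(q[2]); x=x+A.apply([e,0,0]); A=A*ry(q[3]); x=x+A.apply([-e,g,L2]); A=A*rz(q[4])*ry(q[5]); x=x+A.apply([w,0,Lt]); return x,A*rz(q[6])
s=least_squares(lambda p:np.concatenate([fk(q,p)[0]-x for q,x in D]),[327,500,366,311,0,0,0,0,0,0],loss='soft_l1',f_scale=5)
P=s.x
LO=np.array([-3.06,-.37,-1.25,.18,-1.1,.23,-2.94]); HI=np.array([3.06,2.12,1.32,2.47,4.24,1.98,2.94])
OFF=R.concatenate([fk(q,P)[1].inv()*R.from_euler('xyz',e) for (q,_),e in zip(D,E_)]).mean()
def ik(pos,Rt,seed,wreg=0.0):
    f=lambda q:np.concatenate([(fk(q,P)[0]-pos)/10,10*((fk(q,P)[1]*OFF)*Rt.inv()).as_rotvec(),wreg*(q-seed)])
    return least_squares(f,np.clip(seed,LO+.01,HI-.01),bounds=(LO,HI))
if __name__=="__main__":
    print(P.round(1),'res',[float(np.linalg.norm(fk(q,P)[0]-x).round(1)) for q,x in D])
    print('rot res',[round(float(np.degrees((fk(q,P)[1]*OFF*R.from_euler('xyz',e).inv()).magnitude())),1) for (q,_),e in zip(D,E_)])
    rng=np.random.default_rng(0)
    for tilt in (25,18):
      for half in (0,180):
        sol=[]
        for k in range(40):
            r=ik(np.array([496.7,-185.2,51]),pose_rest(-3.2,tilt)*R.from_euler('z',half,degrees=True),rng.uniform(LO,HI))
            if r.cost<1e-3: sol.append(r.x)
        print(tilt,half,len(sol)); [print(x.round(2)) for x in sol[:8]]
E
timeout 400 python3 kin.py
```

```text
[ 3.476e+02  5.588e+02  3.850e+02  3.587e+02 -3.100e+00 -4.000e-01
  1.100e+00 -2.330e+02  2.182e+02 -1.390e+01] res [0.7, 3.4, 3.4, 2.7, 3.4, 2.3, 2.4, 3.8, 4.9, 3.6, 2.2]
rot res [0.1, 0.1, 0.3, 0.3, 0.7, 0.4, 0.6, 0.6, 0.5, 0.6, 0.4]
25 0 27
[ 1.1   1.07 -1.14  2.34  2.02  0.82 -1.51]
[0.29 0.75 0.16 2.37 3.72 0.47 2.89]
[ 0.95  0.9  -0.84  2.35  2.22  0.58 -1.77]
[ 0.9   0.87 -0.76  2.35  2.31  0.52 -1.87]
[ 0.5   0.75 -0.15  2.36  3.27  0.38 -2.92]
[ 0.83  0.83 -0.65  2.35  2.43  0.46 -2.02]
[ 1.08  1.04 -1.09  2.34  2.04  0.78 -1.55]
[ 0.85  0.84 -0.67  2.35  2.41  0.47 -1.99]
25 180 24
[-0.17  1.01  0.95  2.38  4.24  0.99 -0.86]
[ 1.02  0.97 -0.97  2.34  2.1   0.67  1.51]
[ 0.06  0.82  0.51  2.38  4.03  0.65 -0.6 ]
[-0.12  0.95  0.83  2.38  4.2   0.89 -0.8 ]
[ 0.91  0.88 -0.78  2.34  2.27  0.53  1.31]
[ 1.12  1.11 -1.2   2.34  1.98  0.88  1.68]
[ 0.72  0.78 -0.47  2.35  2.69  0.39  0.85]
[ 0.1   0.8   0.44  2.37  3.98  0.6  -0.54]
18 0 23
[ 0.89  0.86 -0.8   2.25  1.81  0.49 -1.42]
[ 0.76  0.78 -0.58  2.25  1.95  0.32 -1.59]
[0.15 0.74 0.32 2.27 4.24 0.34 2.32]
[ 0.71  0.76 -0.51  2.25  2.02  0.27 -1.67]
[ 0.75  0.78 -0.57  2.25  1.96  0.31 -1.6 ]
[ 0.94  0.89 -0.89  2.24  1.78  0.56 -1.38]
[ 0.86  0.84 -0.75  2.25  1.83  0.44 -1.45]
[ 0.67  0.75 -0.44  2.25  2.11  0.23 -1.77]
18 180 22
[ 0.74  0.77 -0.55  2.25  1.95  0.3   1.55]
[ 0.27  0.72  0.14  2.26  4.07  0.23 -0.64]
[ 0.67  0.75 -0.45  2.25  2.07  0.23  1.41]
[ 0.67  0.75 -0.45  2.25  2.07  0.23  1.41]
[ 0.84  0.82 -0.7   2.24  1.84  0.41  1.68]
[ 1.08  1.07 -1.19  2.24  1.72  0.86  1.88]
[ 1.1   1.11 -1.24  2.24  1.71  0.91  1.89]
[ 0.71  0.76 -0.5   2.25  2.01  0.26  1.48]
```

The model fits (about 3 mm, 0.5°), and 25° is reachable with joint 5 around +2. I'll plan a Cartesian path that swings the wrist round to that side, and simulate it.

```bash
cat > path.py <<'E'
from kin import *
q=status.read_state()["qpos"]; n=pose_rest().apply([0,0,-1.])
T=np.array([496.7,-185.2,51])
goal=ik(T+60*n,pose_rest(),np.array([.9,.8,-.7,2.2,2.2,.6,-1.8]),.05).x
print('goal',goal.round(2))
def f(q): x,A=fk(q,P); return x,A*OFF
for mid in ([.3,.45,-.1,1.9,.3,.8,0.2],[.6,.5,-.35,1.9,.6,.7,-.2]):
    W=[q,np.array(mid),goal]; path=[]
    for a,b in zip(W[:-1],W[1:]):
        N=8 if a is q else 12
        path+=[a+(b-a)*k/N for k in range(1,N+1)]
    qs=q.copy(); x0,R0=f(q)
    print('mid',mid)
    for t in path:
        x,Rt=f(t); r=ik(x,Rt,qs,.1); dq=r.x-qs; qs=r.x
        print((x-x0).round(0).astype(int).tolist(),(Rt*R0.inv()).as_rotvec(degrees=True).round(0).astype(int).tolist(),'| z',x[2].round(),'q',qs.round(2).tolist(),round(np.abs(dq).max(),2)); x0,R0=x,Rt
E
python3 path.py
```

```text
goal [ 0.95  0.71 -0.78  2.38  2.18  0.41 -1.79]
mid [0.3, 0.45, -0.1, 1.9, 0.3, 0.8, 0.2]
[11, 26, 5] [2, 1, 4] | z 185.0 q [0.31, 0.44, 0.12, 2.2, -1.0, 0.33, 1.34] 0.1
[3, 21, 3] [1, 2, 4] | z 188.0 q [0.24, 0.45, 0.19, 2.16, -0.89, 0.43, 1.26] 0.11
[-4, 13, 2] [0, 3, 3] | z 191.0 q [0.17, 0.45, 0.25, 2.12, -0.78, 0.51, 1.17] 0.11
[-7, 3, 2] [-1, 4, 3] | z 193.0 q [0.09, 0.46, 0.33, 2.08, -0.67, 0.59, 1.08] 0.11
[-8, -7, 3] [-2, 4, 2] | z 196.0 q [0.02, 0.47, 0.4, 2.04, -0.55, 0.66, 0.99] 0.11
[-7, -17, 5] [-4, 4, 1] | z 201.0 q [-0.06, 0.48, 0.48, 2.0, -0.44, 0.71, 0.91] 0.11
[-3, -26, 10] [-5, 3, 0] | z 211.0 q [-0.14, 0.5, 0.58, 1.96, -0.33, 0.74, 0.82] 0.11
[3, -33, 15] [-7, 2, 0] | z 226.0 q [-0.22, 0.52, 0.68, 1.92, -0.22, 0.77, 0.73] 0.11
[-14, -29, -16] [-4, 0, -3] | z 210.0 q [-0.23, 0.56, 0.72, 1.96, -0.2, 0.68, 0.7] 0.08
[-9, -25, -14] [-3, -1, -2] | z 196.0 q [-0.24, 0.59, 0.75, 2.0, -0.19, 0.59, 0.68] 0.09
[-5, -19, -13] [-3, -2, -1] | z 183.0 q [-0.23, 0.62, 0.76, 2.05, -0.2, 0.49, 0.67] 0.1
[-2, -14, -13] [-2, -2, -1] | z 170.0 q [-0.2, 0.63, 0.75, 2.09, -0.22, 0.39
[... 1702 characters left out ...]
6, 2.09, -0.45, 0.27, 0.78] 0.09
[0, 3, -11] [0, -2, 0] | z 155.0 q [-0.08, 0.64, 0.7, 2.13, -0.81, 0.23, 1.13] 0.36
[1, 8, -10] [1, -2, 1] | z 145.0 q [-0.08, 0.66, 0.71, 2.16, -1.1, 0.23, 1.41] 0.29
[1, 12, -10] [1, -2, 1] | z 136.0 q [-0.04, 0.65, 0.64, 2.16, -1.1, 0.23, 1.41] 0.07
[0, 16, -9] [2, -2, 1] | z 127.0 q [0.02, 0.63, 0.56, 2.17, -1.1, 0.23, 1.42] 0.08
[-1, 20, -8] [3, -2, 1] | z 119.0 q [0.09, 0.62, 0.46, 2.18, -1.1, 0.23, 1.43] 0.1
[-2, 24, -6] [3, -2, 1] | z 113.0 q [0.18, 0.6, 0.34, 2.19, -1.1, 0.23, 1.44] 0.12
[-4, 27, -5] [4, -2, 1] | z 108.0 q [0.28, 0.59, 0.2, 2.21, -1.1, 0.23, 1.45] 0.13
[-7, 29, -3] [4, -1, 1] | z 105.0 q [0.4, 0.58, 0.06, 2.23, -1.1, 0.23, 1.47] 0.15
```

```bash
nproc; cat > search.py <<'E'
from kin import *
import time, sys
from multiprocessing import Pool
from scipy.spatial.transform import Slerp
q0=status.read_state()["qpos"]; n=pose_rest().apply([0,0,-1.]); T=np.array([496.7,-185.2,51])
f=lambda q:(fk(q,P)[0],fk(q,P)[1]*OFF)
def jac(q):
    x,A=f(q); J=np.zeros((6,7))
    for i in range(7):
        d=q.copy(); d[i]+=1e-5; y,B=f(d); J[:3,i]=(y-x)/1e-5; J[3:,i]=(B*A.inv()).as_rotvec()/1e-5
    return x,A,J
Wt=np.array([.01]*3+[1,1,1])*1.
Wt[:3]=1/200
def step(q,xt,Rt):
    for _ in range(3):
        x,A,J=jac(q); e=np.concatenate([xt-x,(Rt*A.inv()).as_rotvec()])*Wt; J=J*Wt[:,None]; free=np.ones(7,bool); dq=np.zeros(7)
        for k in range(4):
            Jf=J[:,free]; dq=np.zeros(7); dq[free]=Jf.T@np.linalg.solve(Jf@Jf.T+1e-4*np.eye(6),e)
            bad=free&((q+dq<LO-1e-9)|(q+dq>HI+1e-9))
            if not bad.any(): break
            free&=~bad
        q=np.clip(q+np.clip(dq,-.25,.25),LO,HI)
    return q
def ways(rng):
    W=[]
    for k in range(2):
        a=rng.uniform(0,2*np.pi); t=np.radians(rng.uniform(15,50))
        W.append((np.array([rng.uniform(480,600),rng.uniform(-180,60),rng.uniform(230,300)]),R.from_rotvec(t*np.array([np.cos(a),np.sin(a),0]))*R.from_euler('z',rng.uniform(-60,60),degrees=True)*down))
    return W
def sim(q,W,N=10,log=False):
    out=[]
    for xt,Rt in W:
        x,A=f(q); sl=Slerp([0,1],R.concatenate([A,Rt]))
        for k in range(1,N+1):
            q=step(q,x+(xt-x)*k/N,sl(k/N)); out.append((x+(xt-x)*k/N,sl(k/N),q))
    return q,out
def run(seed):
    W=ways(np.random.default_rng(seed))+[(T+60*n,pose_rest()),(T,pose_rest())]
    q,_=sim(q0,W); x,A=f(q); return seed,np.linalg.norm(x-T)+np.degrees((A*pose_rest().inv()).magnitude()),q
if __name__=="__main__":
    # calibrate: direct
    with Pool() as p:
        t=time.time(); res=[]
        for r in p.imap_unordered(run,range(1200)):
            res.append(r)
            if time.time()-t>200: break
        p.terminate()
    res.sort(key=lambda r:r[1]); print(len(res))
    for s,c,q in res[:8]:
        W=ways(np.random.default_rng(s)); print(s,round(c,1),q.round(2),[(w[0].round().tolist(),(w[1]*down.inv()).as_rotvec(degrees=True).round().tolist()) for w in W])
E
timeout 400 python3 search.py
```

```text
4
1200
995 0.0 [ 0.62  0.76 -0.32  2.36  2.96  0.37 -2.59] [([529.0, 39.0, 279.0], [27.0, 23.0, -12.0]), ([540.0, 47.0, 298.0], [-29.0, -34.0, 27.0])]
323 0.0 [ 0.62  0.76 -0.32  2.36  2.96  0.37 -2.59] [([597.0, -2.0, 239.0], [2.0, 45.0, 24.0]), ([493.0, -73.0, 249.0], [-23.0, -44.0, -46.0])]
1122 0.0 [ 0.6   0.76 -0.29  2.36  3.02  0.37 -2.65] [([568.0, -161.0, 282.0], [28.0, -17.0, 58.0]), ([531.0, 19.0, 254.0], [-26.0, -31.0, -38.0])]
46 0.0 [ 0.67  0.77 -0.39  2.35  2.83  0.38 -2.45] [([513.0, -31.0, 295.0], [18.0, -3.0, -49.0]), ([541.0, -0.0, 292.0], [-29.0, -31.0, -0.0])]
917 0.0 [ 0.69  0.78 -0.42  2.35  2.78  0.38 -2.39] [([513.0, -61.0, 255.0], [-5.0, 36.0, -37.0]), ([538.0, 39.0, 277.0], [-40.0, -23.0, 12.0])]
407 0.0 [ 0.71  0.78 -0.46  2.35  2.72  0.39 -2.33] [([598.0, -61.0, 235.0], [8.0, 23.0, -25.0]), ([503.0, -77.0, 281.0], [-41.0, -21.0, 51.0])]
998 0.0 [ 0.72  0.78 -0.46  2.35  2.71  0.39 -2.32] [([547.0, -119.0, 290.0], [-18.0, -20.0, 46.0]), ([550.0, 11.0, 263.0], [-6.0, -49.0, -43.0])]
471 0.0 [ 0.73  0.79 -0.48  2.35  2.68  0.4  -2.29] [([495.0, 44.0, 285.0], [-14.0, 6.0, -26.0]), ([559.0, -95.0, 287.0], [-34.0, -30.0, 46.0])]
```

Request:
{"fn": "move_arm", "kwargs": {
  "plan": [
    [[5, 15, 12], [0, 4, 0], 0.45],
    [[5, 20, 12], [0, 4, 0], 0.45],
    [[5, 25, 12], [0, 4, 0], 0.45],
    [[5, 25, 12], [0, 4, 0], 0.45],
    [[5, 25, 12], [0, 4, 0], 0.45],
    [[5, 25, 12], [0, 3, 0], 0.45],
    [[5, 25, 12], [0, 0, 0], 0.45],
    [[5, 20, 12], [0, 0, 0], 0.45],
    [[0, 0, 0], [0, 0, 0], 0.45]
  ]
}}

```text
clock: 21.2
eef_pos: [539.7, -2.5, 273.2]
tool_rot: [3.135, -0.023, 1.52]
force: [-0.4, 0.3, -0.9]
width: 48.0
gripper_force: 62.5
```

```bash
cat > plan.py <<'E'
from search import *
import sys
def show(W,N):
    s=status.read_state(); q=s["qpos"]; x0,R0=s["eef_pos"],R.from_euler('xyz',s["tool_rot"])
    print('now',x0.round(1),(R0*down.inv()).as_rotvec(degrees=True).round(1),q.round(2),'w',round(s["width"],1))
    q,o=sim(q,W,N)
    for x,A,k in o[::2 if N>6 else 1]: print((x).round(0).tolist(),k.round(2))
    print('err',np.linalg.norm(f(q)[0]-W[-1][0]).round(1),np.degrees((f(q)[1]*W[-1][1].inv()).magnitude()).round(1))
wp=lambda x,y,z,a,b,c:(np.array([x,y,z],float),R.from_rotvec([a,b,c],degrees=True)*down)
FIN=[(T+60*n,pose_rest()),(T,pose_rest())]
E
python3 - <<'E'
from plan import *
need([540,0,280],down)
show([wp(540,0,285,-35,0,0),wp(540,0,285,-35,-30,0)]+FIN,8)
show([wp(540,0,285,-32,-30,0)]+FIN,8)
E
```

```text
dpos [0.3 2.5 6.8] drot [-1.3  0.4  2.9] q [-0.52  0.51  0.74  1.79 -0.43  1.    0.34] F [-0.4  0.3 -0.9] w 48.0
now [539.7  -2.5 273.2] [ 1.3 -0.4 -2.9] [-0.52  0.51  0.74  1.79 -0.43  1.    0.34] w 48.0
[541.0, -3.0, 274.0] [-0.59  0.52  0.78  1.79 -0.36  0.99  0.27]
[540.0, -2.0, 277.0] [-0.74  0.56  0.86  1.78 -0.24  0.97  0.15]
[540.0, -1.0, 280.0] [-0.86  0.62  0.94  1.77 -0.14  0.98  0.04]
[540.0, -0.0, 283.0] [-0.96  0.7   1.    1.76 -0.05  0.99 -0.05]
[540.0, -0.0, 285.0] [-1.04  0.73  1.06  1.81 -0.01  0.92 -0.12]
[540.0, -0.0, 285.0] [-1.13  0.72  1.12  1.93  0.01  0.75 -0.18]
[540.0, -0.0, 285.0] [-1.22  0.72  1.18  2.04  0.03  0.56 -0.24]
[540.0, -0.0, 285.0] [-1.29  0.74  1.24  2.15  0.03  0.37 -0.29]
[531.0, -23.0, 263.0] [-1.22  0.58  1.06  2.27  0.65  0.23 -0.92]
[514.0, -69.0, 218.0] [-0.65  0.44  0.55  2.38  1.74  0.25 -1.91]
[497.0, -115.0, 173.0] [-0.04  0.44  0.07  2.43  2.37  0.29 -2.36]
[480.0, -161.0, 128.0] [ 0.47  0.55 -0.26  2.42  2.77  0.29 -2.53]
[475.0, -184.0, 99.0] [ 0.67  0.64 -0.37  2.39  2.91  0.27 -2.54]
[481.0, -184.0, 85.0] [ 0.66  0.67 -0.36  2
[... 366 characters left out ...]
.96 -0.25  0.69  0.13]
[540.0, -1.0, 280.0] [-1.06  0.51  1.07  2.07 -0.14  0.51 -0.02]
[540.0, -0.0, 283.0] [-1.24  0.64  1.22  2.17 -0.09  0.33 -0.14]
[531.0, -23.0, 263.0] [-1.28  0.7   1.28  2.24 -0.09  0.25 -0.18]
[514.0, -69.0, 218.0] [-1.23  0.66  1.28  2.29 -0.09  0.25 -0.18]
[497.0, -115.0, 173.0] [-1.16  0.64  1.28  2.31 -0.09  0.25 -0.18]
[480.0, -161.0, 128.0] [-1.08  0.65  1.28  2.31 -0.09  0.25 -0.18]
[463.0, -153.0, 238.0] [-1.05  0.65  1.28  2.32 -0.09  0.25 -0.16]
[473.0, -162.0, 184.0] [-1.06  0.65  1.28  2.34 -0.09  0.25 -0.16]
[482.0, -171.0, 131.0] [-1.06  0.65  1.28  2.34 -0.09  0.25 -0.16]
[492.0, -181.0, 78.0] [-1.06  0.65  1.28  2.34 -0.09  0.25 -0.16]
err 218.6 34.3
```

```bash
python3 - <<'E'
from plan import *
q=status.read_state()["qpos"]
for a in (-40,-50,-60):
  for b in (0,20):
    for y in (0,60,-80):
      qq,o=sim(q,[wp(560,y,285,a,b,0)],8); 
      q2,o2=sim(qq,[wp(560,y,285,a,-25,0)]+FIN,10); m=min(k[2][4] for k in o2 if k[2][5]<.45) if any(k[2][5]<.45 for k in o2) else 9
      print(a,b,y,qq.round(2),'end',o2[9][2].round(2),'fin',q2.round(2),'m',round(m,2),'err',np.linalg.norm(f(q2)[0]-T).round(1),'dqmax',round(max(np.abs(o2[i+1][2]-o2[i][2]).max() for i in range(29)),2))
E
```

```text
-40 0 0 [-1.01  0.83  1.05  1.7   0.    1.03 -0.11] end [-1.27  0.83  1.24  2.07  0.04  0.44 -0.32] fin [ 0.69  0.78 -0.43  2.35  2.77  0.39 -2.38] m 0.02 err 0.0 dqmax 0.75
-40 0 60 [-1.06  0.85  1.02  1.63 -0.01  1.13 -0.18] end [-1.34  0.85  1.22  2.    0.04  0.57 -0.4 ] fin [ 0.68  0.78 -0.42  2.35  2.79  0.38 -2.41] m 0.02 err 0.0 dqmax 0.7
-40 0 -80 [-0.91  0.8   1.07  1.77  0.02  0.91 -0.02] end [-1.13  0.79  1.24  2.15  0.03  0.28 -0.19] fin [ 0.7   0.78 -0.44  2.35  2.75  0.39 -2.36] m 0.03 err 0.0 dqmax 0.5
-40 20 0 [-0.8   0.94  0.91  1.4  -0.01  1.46  0.01] end [-1.26  0.81  1.22  2.07  0.09  0.44 -0.36] fin [ 0.69  0.78 -0.43  2.35  2.76  0.39 -2.38] m 0.07 err 0.0 dqmax 0.75
-40 20 60 [-0.84  0.96  0.89  1.33 -0.03  1.55 -0.05] end [-1.34  0.84  1.19  2.    0.08  0.57 -0.44] fin [ 0.68  0.78 -0.42  2.35  2.79  0.38 -2.41] m 0.06 err 0.0 dqmax 0.69
-40 20 -80 [-0.71  0.92  0.94  1.47  0.02  1.35  0.09] end [-1.13  0.78  1.23  2.15  0.08  0.28 -0.24] fin [ 0.7   0.78 -0.44  2.35  2.75  0.39 -2.36] m 0.08 err 0.0 dqmax 0.48
-50 0 0 [-1.07  0.94  1.09  1.69  0.07  1.06 -0.1
[... 1355 characters left out ...]
 0 -80 [-1.04  1.06  1.17  1.78  0.14  0.92 -0.19] end [-1.22  1.13  1.31  2.11  0.17  0.36 -0.47] fin [ 0.62  0.76 -0.32  2.36  2.96  0.37 -2.58] m 0.13 err 0.0 dqmax 0.53
-60 20 0 [-0.92  1.11  0.99  1.4   0.13  1.47 -0.1 ] end [-1.32  1.12  1.26  2.    0.2   0.58 -0.56] fin [ 0.62  0.76 -0.32  2.36  2.96  0.37 -2.59] m 0.18 err 0.0 dqmax 0.68
-60 20 60 [-0.95  1.13  0.97  1.31  0.11  1.59 -0.13] end [-1.38  1.12  1.22  1.9   0.19  0.73 -0.6 ] fin [ 0.62  0.76 -0.33  2.36  2.95  0.37 -2.57] m 0.16 err 0.0 dqmax 0.67
-60 20 -80 [-0.85  1.1   1.03  1.5   0.16  1.32 -0.05] end [-1.22  1.13  1.31  2.11  0.19  0.37 -0.49] fin [ 0.62  0.76 -0.32  2.36  2.96  0.37 -2.58] m 0.19 err 0.0 dqmax 0.53
```

Request:
{"fn": "move_arm", "kwargs": {
  "plan": [
    [[2, 0, 2], [-6, 0, 0], 0.45],
    [[2, 0, 2], [-6, 0, 0], 0.45],
    [[2, 0, 2], [-6, 0, 0], 0.45],
    [[2, 0, 2], [-6, 0, 0], 0.45],
    [[2, 0, 2], [-6, 0, 0], 0.45],
    [[2, 0, 2], [-6, 0, 0], 0.45],
    [[2, 0, 0], [-6, 0, 0], 0.45],
    [[2, 0, 0], [-6, 0, 0], 0.45],
    [[2, 0, 0], [-4, 0, 0], 0.45],
    [[0, 0, 0], [0, 0, 0], 0.45]
  ]
}}

```text
clock: 22.45
eef_pos: [556.7, -4.1, 283.9]
tool_rot: [3.068, 0.884, 1.487]
force: [0.2, -0.9, -0.8]
width: 47.8
gripper_force: 62.5
```

```bash
python3 - <<'E'
from plan import *
show([wp(560,0,285,-50,-25,0),wp(560,0,285,-10,-30,0)]+FIN,8)
E
```

```text
now [556.7  -4.1 283.9] [-50.7  -1.8  -2.6] [-1.07  0.95  1.12  1.71  0.06  1.02 -0.22] w 47.8
[558.0, -11.0, 286.0] [-1.1   0.95  1.14  1.75  0.07  0.96 -0.24]
[559.0, -8.0, 285.0] [-1.17  0.95  1.17  1.84  0.08  0.84 -0.29]
[559.0, -5.0, 285.0] [-1.23  0.95  1.21  1.92  0.08  0.71 -0.34]
[560.0, -2.0, 285.0] [-1.28  0.97  1.25  2.    0.09  0.57 -0.39]
[560.0, -0.0, 285.0] [-1.29  0.91  1.26  2.07  0.08  0.45 -0.39]
[560.0, -0.0, 285.0] [-1.25  0.74  1.21  2.12  0.07  0.36 -0.34]
[560.0, -0.0, 285.0] [-1.16  0.57  1.12  2.16  0.05  0.28 -0.27]
[560.0, -0.0, 285.0] [-0.87  0.35  0.75  2.19  0.47  0.24 -0.63]
[549.0, -23.0, 263.0] [-0.2   0.28  0.05  2.24  1.03  0.24 -1.13]
[527.0, -69.0, 218.0] [ 0.28  0.36 -0.37  2.32  1.61  0.26 -1.6 ]
[505.0, -115.0, 173.0] [ 0.55  0.47 -0.53  2.37  2.05  0.28 -1.91]
[482.0, -161.0, 128.0] [ 0.78  0.61 -0.63  2.39  2.28  0.33 -1.98]
[475.0, -184.0, 99.0] [ 0.87  0.69 -0.65  2.38  2.37  0.36 -1.98]
[481.0, -184.0, 85.0] [ 0.86  0.74 -0.66  2.38  2.38  0.39 -1.99]
[487.0, -185.0, 71.0] [ 0.85  0.78 -0.66  2.37  2.4   0.43 -1.99]
[494.0, -185.0, 58.0] [ 0.85  0.82 -0.66  2.35  2.41  0.46 -2.  ]
err 0.0 0.0
```

```bash
cat >> plan.py <<'E'
def rows(W):
    s=status.read_state(); A=R.from_euler('xyz',s["tool_rot"]); x=s["eef_pos"]
    for xt,Rt in W: print('leg',(xt-x).round(1).tolist(),(Rt*A.inv()).as_rotvec(degrees=True).round(1).tolist()); x,A=xt,Rt
E
python3 - <<'E'
from plan import *
rows([wp(560,0,285,-50,-25,0),wp(560,0,285,-10,-30,0)]+FIN)
E
```

```text
leg [3.3, 4.1, 1.1] [-0.6, -19.2, 11.9]
leg [0.0, 0.0, 0.0] [38.3, -3.1, 10.6]
leg [-88.6, -183.8, -179.6] [9.8, 4.8, -1.0]
leg [25.3, -1.4, -54.4] [0.0, 0.0, 0.0]
```

Request:
{"fn": "move_arm", "kwargs": {
  "plan": [
    [[1, 1, 0], [0, -5, 3], 0.45],
    [[1, 1, 0], [0, -5, 3], 0.45],
    [[1, 1, 0], [0, -5, 3], 0.45],
    [[0, 1, 0], [0, -4, 3], 0.45],
    [[0, 0, 0], [5, 0, 1], 0.45],
    [[0, 0, 0], [5, 0, 1], 0.45],
    [[0, 0, 0], [5, 0, 1], 0.45],
    [[0, 0, 0], [5, 0, 1], 0.45],
    [[0, 0, 0], [4, -1, 1], 0.45],
    [[0, 0, 0], [0, 0, 0], 0.45]
  ]
}}

```text
clock: 23.7
eef_pos: [558.7, -4.2, 286.2]
tool_rot: [2.642, 0.404, 1.446]
force: [0.1, 0.4, -0.9]
width: 47.6
gripper_force: 62.5
```

```bash
python3 - <<'E'
from plan import *
show([wp(560,0,285,-10,-30,0)]+FIN,6)
rows([wp(560,0,285,-10,-30,0)]+FIN)
E
```

```text
now [558.7  -4.2 286.2] [-24.4 -26.7  -1.1] [-1.11  0.55  1.09  2.13  0.06  0.33 -0.27] w 47.6
[562.0, -6.0, 286.0] [-1.09  0.51  1.06  2.15  0.05  0.31 -0.25]
[562.0, -5.0, 286.0] [-1.06  0.47  1.02  2.16  0.04  0.28 -0.23]
[561.0, -4.0, 286.0] [-1.01  0.44  0.98  2.17  0.04  0.26 -0.21]
[561.0, -3.0, 285.0] [-0.97  0.4   0.93  2.19  0.03  0.23 -0.18]
[560.0, -1.0, 285.0] [-0.78  0.32  0.68  2.2   0.41  0.23 -0.55]
[560.0, 0.0, 285.0] [-0.6   0.28  0.47  2.2   0.59  0.23 -0.72]
[545.0, -31.0, 255.0] [-0.11  0.29 -0.03  2.26  1.13  0.24 -1.21]
[530.0, -61.0, 225.0] [ 0.2   0.34 -0.29  2.31  1.53  0.24 -1.53]
[516.0, -92.0, 195.0] [ 0.44  0.41 -0.47  2.35  1.85  0.27 -1.77]
[501.0, -123.0, 165.0] [ 0.6   0.49 -0.56  2.38  2.09  0.29 -1.93]
[486.0, -153.0, 135.0] [ 0.75  0.58 -0.62  2.39  2.25  0.33 -1.98]
[471.0, -184.0, 105.0] [ 0.87  0.67 -0.65  2.39  2.36  0.34 -1.97]
[476.0, -184.0, 96.0] [ 0.87  0.7  -0.66  2.38  2.37  0.36 -1.98]
[480.0, -184.0, 87.0] [ 0.86  0.73 -0.66  2.38  2.38  0.39 -1.98]
[484.0, -184.0, 78.0] [ 0.86  0.76 -0.66  2.37  2.39  0.41 -1.99]
[488.0, -185.0, 69.0] [ 0.85  0.78 -0.66  2.36  2.4   0.43 -1.99]
[492.0, -185.0, 60.0] [ 0.85  0.81 -0.66  2.36  2.41  0.45 -1.99]
[497.0, -185.0, 51.0] [ 0.84  0.84 -0.66  2.35  2.41  0.47 -2.  ]
err 0.0 0.0
leg [1.3, 4.2, -1.2] [13.4, -2.8, 5.0]
leg [-88.6, -183.8, -179.6] [9.8, 4.8, -1.0]
leg [25.3, -1.4, -54.4] [0.0, 0.0, 0.0]
```

Request:
{"fn": "move_arm", "kwargs": {
  "plan": [
    [[0, 0, 0], [2, -2, 1], 0.45],
    [[0, 0, 0], [2, -2, 1], 0.45],
    [[0, 0, 0], [2, -2, 0], 0.45],
    [[0, 0, 0], [2, 0, 1], 0.45],
    [[0, 0, 0], [2, 0, 1], 0.45],
    [[0, 0, 0], [2, 0, 1], 0.45],
    [[0, 0, 0], [2, 0, 1], 0.45],
    [[0, 0, 0], [0, 0, 0], 0.45]
  ]
}}

```text
clock: 24.7
eef_pos: [556.9, -7.8, 282.2]
tool_rot: [2.593, 0.191, 1.516]
force: [0.1, -0.1, -1.3]
width: 48.0
gripper_force: 62.5
```

```bash
python3 - <<'E'
from plan import *
show(FIN,6)
rows([wp(560,0,285,-10,-30,0)]+FIN)
E
```

```text
now [556.9  -7.8 282.2] [-11.5 -31.   -0. ] [-0.55  0.28  0.4   2.22  0.85  0.24 -0.98] w 48.0
[545.0, -39.0, 253.0] [-0.12  0.29 -0.01  2.27  1.29  0.24 -1.36]
[531.0, -68.0, 223.0] [ 0.16  0.34 -0.25  2.32  1.65  0.24 -1.66]
[516.0, -97.0, 194.0] [ 0.39  0.41 -0.41  2.36  1.95  0.27 -1.87]
[501.0, -126.0, 164.0] [ 0.57  0.49 -0.51  2.38  2.18  0.29 -2.01]
[486.0, -155.0, 135.0] [ 0.72  0.58 -0.58  2.39  2.32  0.31 -2.05]
[471.0, -184.0, 105.0] [ 0.84  0.66 -0.61  2.39  2.42  0.32 -2.04]
[476.0, -184.0, 96.0] [ 0.84  0.69 -0.61  2.38  2.43  0.35 -2.05]
[480.0, -184.0, 87.0] [ 0.83  0.72 -0.62  2.38  2.44  0.37 -2.05]
[484.0, -184.0, 78.0] [ 0.83  0.75 -0.62  2.37  2.45  0.39 -2.05]
[488.0, -185.0, 69.0] [ 0.83  0.77 -0.62  2.37  2.45  0.41 -2.05]
[492.0, -185.0, 60.0] [ 0.82  0.8  -0.62  2.36  2.46  0.43 -2.06]
[497.0, -185.0, 51.0] [ 0.82  0.82 -0.62  2.35  2.47  0.45 -2.06]
err 0.0 0.0
leg [3.1, 7.8, 2.8] [1.5, 1.0, 0.3]
leg [-88.6, -183.8, -179.6] [9.8, 4.8, -1.0]
leg [25.3, -1.4, -54.4] [0.0, 0.0, 0.0]
```

Posture is now right (j5 = 0.85). On to hover over the rest.

Request:
{"fn": "move_arm", "kwargs": {
  "plan": [
    [[-7, -14, -12], [1, 0, 0], 0.45],
    [[-7, -14, -12], [1, 1, 0], 0.45],
    [[-7, -14, -12], [1, 0, 0], 0.45],
    [[-7, -14, -12], [1, 1, 0], 0.45],
    [[-7, -14, -12], [1, 0, 0], 0.45],
    [[-7, -14, -12], [1, 1, 0], 0.45],
    [[-7, -14, -12], [1, 0, 0], 0.45],
    [[-7, -14, -12], [1, 1, 0], 0.45],
    [[-7, -14, -12], [1, 0, 0], 0.45],
    [[0, 0, 0], [0, 0, 0], 0.45]
  ]
}}

```text
clock: 25.95
eef_pos: [492.9, -132.8, 172.2]
tool_rot: [2.675, 0.036, 1.526]
force: [-0.7, 0.3, -1.7]
width: 48.0
gripper_force: 62.5
```

```bash
python3 - <<'E'
from plan import *
show(FIN,3)
rows(FIN)
E
```

```text
now [ 492.9 -132.8  172.2] [ -2.6 -26.7  -2.1] [ 0.7   0.48 -0.62  2.38  2.02  0.26 -1.81] w 48.0
[484.0, -150.0, 151.0] [ 0.79  0.55 -0.68  2.38  2.12  0.31 -1.86]
[478.0, -167.0, 128.0] [ 0.85  0.62 -0.71  2.39  2.2   0.34 -1.88]
[471.0, -184.0, 105.0] [ 0.91  0.69 -0.72  2.39  2.26  0.37 -1.88]
[480.0, -184.0, 87.0] [ 0.9   0.75 -0.73  2.38  2.29  0.42 -1.89]
[488.0, -185.0, 69.0] [ 0.89  0.81 -0.73  2.36  2.31  0.47 -1.9 ]
[497.0, -185.0, 51.0] [ 0.88  0.86 -0.73  2.35  2.33  0.51 -1.91]
err 0.0 0.0
leg [-21.5, -51.0, -66.8] [2.1, 1.6, -0.7]
leg [25.3, -1.4, -54.4] [0.0, 0.0, 0.0]
```

```bash
python3 - <<'E'
from h import *
import h
status_fake={"eef_pos":np.array([490.6,-139.6,201.0]),"tool_rot":np.array([3.129,-.025,1.515])}
class S: 
    @staticmethod
    def read_state(): return status_fake
h.status=S
im=cv2.imread("pics/w3f.png")
# plate mask, low edge line fit between stops rows
m=(im.min(2).astype(int)>135)&((im[...,2].astype(int)-im[...,0])>14)
pts=[]
for v in list(range(168,196))+list(range(242,290)):
    c=np.where(m[v,285:330])[0]
    if len(c): pts.append((285+c[0],v))
pts=np.array(pts,float); print(pts[::8].tolist())
W=np.array([onz("wrist",u,v,40) for u,v in pts]); k=np.polyfit(W[:,1],W[:,0],1); print('edge x = ',k, 'yaw deg',-np.degrees(np.arctan(k[0])),'x at y=-185:',np.polyval(k,-185))
print('corner low',onz("wrist",302,163,40).round(1),'high',onz("wrist",447,172,86.5).round(1))
E
```

```text
[[301.0, 168.0], [301.0, 176.0], [301.0, 184.0], [301.0, 192.0], [302.0, 246.0], [302.0, 254.0], [302.0, 262.0], [303.0, 270.0], [303.0, 278.0], [303.0, 286.0]]
edge x =  [5.71664992e-02 4.82624125e+02] yaw deg -3.2718381047507488 x at y=-185: 472.04832247736124
corner low [478.3 -93.4  40. ] high [ 577.3 -100.2   86.5]
```

Request:
{"fn": "move_arm", "kwargs": {
  "plan": [
    [[-3, -10, -11], [1, 0, 0], 0.45],
    [[-3, -10, -11], [1, 1, 0], 0.45],
    [[-3, -10, -11], [0, 0, 0], 0.45],
    [[-3, -10, -11], [0, 0, -1], 0.45],
    [[-3, -11, -11], [0, 0, 0], 0.45],
    [[0, 0, 0], [0, 0, 0], 0.45],
    [[0, 0, 0], [0, 0, 0], 0.45]
  ]
}}

```text
clock: 26.82
eef_pos: [479.8, -181.4, 119.7]
tool_rot: [2.689, 0.003, 1.513]
force: [-0.1, -0.4, -1.0]
width: 47.9
gripper_force: 62.4
```

```bash
python3 - <<'E'
from plan import *
T=np.array([498.7,-185,52.3]); print('n',n.round(3)); rows([(T+10*n,pose_rest()),(T,pose_rest())])
print(status.read_state()["qpos"].round(2))
E
```

```text
n [-0.422  0.024  0.906]
leg [14.7, -3.3, -58.3] [0.2, 0.9, 0.1]
leg [4.2, -0.2, -9.1] [0.0, 0.0, 0.0]
[ 0.92  0.66 -0.74  2.38  2.2   0.36 -1.84]
```

Request:
{"fn": "move_arm", "kwargs": {
  "plan": [
    [[3, -1, -12], [0, 1, 0], 0.45],
    [[3, -1, -12], [0, 0, 0], 0.45],
    [[3, -1, -12], [0, 0, 0], 0.45],
    [[3, 0, -10], [0, 0, 0], 0.45],
    [[2, 0, -8], [0, 0, 0], 0.45],
    [[1, 0, -4], [0, 0, 0], 0.45],
    [[0, 0, 0], [0, 0, 0], 0.45],
    [[0, 0, 0], [0, 0, 0], 0.45]
  ]
}}

```text
clock: 27.82
eef_pos: [494.2, -185.6, 61.7]
tool_rot: [2.706, 0.004, 1.511]
force: [-0.2, -0.1, -0.6]
width: 48.2
gripper_force: 62.5
```

```bash
python3 - <<'E'
from plan import *
T=np.array([498.7,-185,52.3]); rows([(T,pose_rest())])
print(status.read_state()["qpos"].round(2))
w=cams.get_image("wrist"); s=cams.get_image("side")
cv2.imwrite("pics/w7.png",np.hstack([cv2.resize(w,(400,300)),cv2.resize(s[230:350,310:470],(400,300),interpolation=cv2.INTER_CUBIC)]))
E
```

```text
leg [4.5, 0.6, -9.4] [0.2, -0.1, 0.2]
[ 0.9   0.83 -0.75  2.36  2.28  0.49 -1.87]
```

View pics/w7.png

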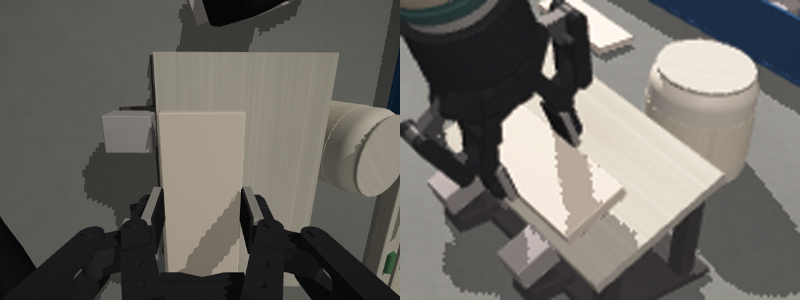

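The held tile is parallel to the plate and just uphill of both stops. I'll lower it along the normal.

Request:
{"fn": "move_arm", "kwargs": {
  "plan": [
    [[1, 0, -2], [0, 0, 0], 0.45],
    [[1, 0, -2], [0, 0, 0], 0.45],
    [[0.5, 0, -1], [0, 0, 0], 0.45],
    [[0.5, 0, -1], [0, 0, 0], 0.45],
    [[0, 0, 0], [0, 0, 0], 0.45]
  ]
}}

```text
clock: 28.55
eef_pos: [497.1, -185.5, 55.4]
tool_rot: [2.707, 0.003, 1.511]
force: [0.4, -0.3, -1.9]
width: 47.6
gripper_force: 62.5
```

Request:
{"fn": "move_arm", "kwargs": {
  "plan": [
    [[0.5, 0, -1], [0, 0, 0], 0.45],
    [[0, 0, 0], [0, 0, 0], 0.45]
  ]
}}

```text
clock: 28.8
eef_pos: [497.7, -185.6, 54.4]
tool_rot: [2.706, 0.003, 1.511]
force: [-0.8, 0.2, -1.2]
width: 48.2
gripper_force: 62.5
```

Request:
{"fn": "move_arm", "kwargs": {
  "plan": [
    [[0.5, 0, -1], [0, 0, 0], 0.45],
    [[0, 0, 0], [0, 0, 0], 0.45]
  ]
}}

```text
clock: 29.05
eef_pos: [498.2, -185.6, 53.4]
tool_rot: [2.707, 0.003, 1.511]
force: [-0.3, 1.1, -1.2]
width: 48.4
gripper_force: 62.5
```

Request:
{"fn": "move_arm", "kwargs": {
  "plan": [
    [[0.4, 0, -0.9], [0, 0, 0], 0.45],
    [[0, 0, 0], [0, 0, 0], 0.45]
  ]
}}

```text
clock: 29.3
eef_pos: [498.5, -185.6, 52.8]
tool_rot: [2.706, 0.004, 1.511]
force: [-1.8, -0.0, 4.3]
width: 48.2
gripper_force: 63.0
```

Request:
{"fn": "move_arm", "kwargs": {
  "plan": [
    [[0.2, 0, -0.5], [0, 0, 0], 0.45],
    [[0, 0, 0], [0, 0, 0], 0.45]
  ]
}}

```text
clock: 29.55
eef_pos: [498.5, -185.6, 52.7]
tool_rot: [2.706, 0.004, 1.512]
force: [-5.4, -0.4, 10.4]
width: 47.9
gripper_force: 63.9
```

Request:
{"fn": "move_arm", "kwargs": {
  "plan": [
    [[0.2, 0, -0.5], [0, 0, 0], 0.45],
    [[0, 0, 0], [0, 0, 0], 0.45]
  ]
}}

```text
clock: 29.8
eef_pos: [498.5, -185.6, 52.7]
tool_rot: [2.706, 0.005, 1.512]
force: [-8.8, -1.4, 17.7]
width: 48.0
gripper_force: 64.6
```

Contact is gentle (about 20 N peak). I'll ease off and slide it down the slope to the stops.

Request:
{"fn": "move_arm", "kwargs": {
  "plan": [
    [[-0.5, 0, 1.1], [0, 0, 0], 0.45],
    [[-1, 0, -0.4], [0, 0, 0], 0.45],
    [[-1, 0, -0.4], [0, 0, 0], 0.45],
    [[-1, 0, -0.4], [0, 0, 0], 0.45],
    [[0, 0, 0], [0, 0, 0], 0.45]
  ]
}}

```text
clock: 30.42
eef_pos: [495.3, -185.4, 51.3]
tool_rot: [2.707, 0.003, 1.511]
force: [0.1, 0.4, 1.9]
width: 47.9
gripper_force: 62.9
```

Request:
{"fn": "move_arm", "kwargs": {
  "plan": [
    [[-0.9, 0, -0.4], [0, 0, 0], 0.45],
    [[0, 0, 0], [0, 0, 0], 0.45]
  ]
}}

```text
clock: 30.68
eef_pos: [494.3, -185.5, 50.8]
tool_rot: [2.707, 0.003, 1.511]
force: [-0.9, 0.4, 0.8]
width: 47.9
gripper_force: 62.7
```

Request:
{"fn": "move_arm", "kwargs": {
  "plan": [
    [[-0.9, 0, -0.4], [0, 0, 0], 0.45],
    [[0, 0, 0], [0, 0, 0], 0.45]
  ]
}}

```text
clock: 30.92
eef_pos: [493.5, -185.7, 50.5]
tool_rot: [2.707, 0.003, 1.511]
force: [-1.0, 0.1, 0.1]
width: 47.6
gripper_force: 62.6
```

Request:
{"fn": "move_arm", "kwargs": {
  "plan": [
    [[-0.7, 0, -0.3], [0, 0, 0], 0.45],
    [[0, 0, 0], [0, 0, 0], 0.45]
  ]
}}

```text
clock: 31.18
eef_pos: [493.4, -185.9, 50.5]
tool_rot: [2.706, 0.004, 1.511]
force: [1.1, -1.3, 1.5]
width: 47.9
gripper_force: 62.6
```

Request:
{"fn": "move_arm", "kwargs": {
  "plan": [
    [[-0.7, 0, -0.3], [0, 0, 0], 0.45],
    [[0, 0, 0], [0, 0, 0], 0.45]
  ]
}}

```text
clock: 31.42
eef_pos: [493.2, -186.4, 50.5]
tool_rot: [2.705, 0.005, 1.51]
force: [3.6, -0.4, 1.7]
width: 48.1
gripper_force: 62.6
```

Against both stops (edge contact at x ≈ 23.6 mm as expected). Releasing, then backing off along the normal.

Request:
{"fn": "move_arm", "kwargs": {
  "plan": [
    [[0, 0, 0], [0, 0, 0], 0.6],
    [[0, 0, 0], [0, 0, 0], 0.6],
    [[0, 0, 0], [0, 0, 0], 0.68],
    [[0, 0, 0], [0, 0, 0], 0.68],
    [[-2, 0, 4], [0, 0, 0], 0.68],
    [[-4, 0, 9], [0, 0, 0], 0.68],
    [[-8, 0, 18], [0, 0, 0], 0.68],
    [[-8, 0, 18], [0, 0, 0], 0.68],
    [[-8, 0, 18], [0, 0, 0], 0.68],
    [[0, 0, 0], [0, 0, 0], 0.68]
  ]
}}

```text
clock: 32.67
eef_pos: [462.1, -186.1, 118.6]
tool_rot: [2.705, 0.006, 1.511]
force: [1.1, 0.6, 0.7]
width: 58.0
gripper_force: 0.0
```

```bash
cat > chk.py <<'E'
from h import *
s=status.read_state(); print(s["eef_pos"].round(1),s["tool_rot"].round(3),'F',s["force"].round(1),'qd',np.abs(s["qd"]).max().round(3))
im=cams.get_image("wrist"); cv2.imwrite("pics/w8.png",im)
n=np.array([-.422,.024,.906]); o0=np.array([472.6,-183.5,40]); ex=np.array([.905,-.051,.423]); ey=np.array([.057,.998,0])
for t in (150,170,185,200):
  m=((im.min(2)>t)).astype(np.uint8)*255
  for c in cv2.findContours(m,0,2)[0]:
    if cv2.contourArea(c)>2500:
      ap=cv2.approxPolyDP(c,8,True)[:,0].astype(float); out=[]
      for p in ap:
        o,d=ray("wrist",*p); X=o+d*(((o0+10*n-o)@n)/(d@n))-o0; out.append([round(float(X@ex),1),round(float(X@ey),1)])
      print(t,cv2.contourArea(c),ap.astype(int).tolist(),out)
E
python3 chk.py
```

```text
[ 462.1 -186.1  118.6] [2.705 0.006 1.511] F [1.1 0.6 0.7] qd 0.046
150 12071.5 [[279, 150], [278, 166], [279, 153], [314, 154], [291, 177], [302, 204], [300, 333], [311, 330], [301, 342], [359, 343], [368, 152]] [[0.2, 57.3], [-0.6, 48.9], [0.2, 55.7], [18.7, 55.2], [6.2, 43.0], [11.8, 28.1], [9.0, -54.0], [15.9, -51.8], [9.5, -60.5], [45.9, -61.2], [47.2, 56.3]]
```

Tile measures about 0–47 mm up the slope, y centre ≈ -2 mm, skew ≈ 0.01 rad: seated and clear of the gripper. Handing in.

```bash
python3 -c "
from h import *
for k in range(4): cams.get_image('side')
print(ctrl.finish_job())"
```

```text
the job is handed in; nothing more can be done
None
```

I handed the job in at about 33 s: stop A was pressed and came up (both stops seen raised in the images), the pry bar was put down on bare worktop, and the white tile was set gently on the rest, flat, square and against both stops; the hand-in returned no verdict, and I did not image the bar again after releasing it.

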